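Put the setup bars away and snap their case shut

TASK

Put every setup bar that is lying on the bench back into its case, each lying flat in the pocket of its own colour; only when they are all home, swing the hinged lid over and press its front edge down until it snaps fully shut past its catch. Leave the other things on the bench where they are.

Things in the scene. Friction and masses are not known exactly. Their poses are not given: they have to be found in the camera images.
- bar_red: red anodised aluminium setup bar with bare metal ends, 100 mm long, square section 32 x 32 mm, 0.2 to 0.34 kg, lying on the bench. Origin at its centre (16 mm above the bench when it lies there); x runs along its length; y and z are square to two of its long faces. Both ends and all four long faces are alike. Absent in some starts (None).
- bar_yellow: yellow anodised aluminium setup bar with bare metal ends, 100 mm long, square section 32 x 32 mm, 0.2 to 0.34 kg, lying on the bench. Origin at its centre (16 mm above the bench when it lies there); x runs along its length; y and z are square to two of its long faces. Both ends and all four long faces are alike. Absent in some starts (None).
- bar_green: green anodised aluminium setup bar with bare metal ends, 100 mm long, square section 32 x 32 mm, 0.2 to 0.34 kg, lying on the bench. Origin at its centre (16 mm above the bench when it lies there); x runs along its length; y and z are square to two of its long faces. Both ends and all four long faces are alike. Absent in some starts (None).
- bar_white: white anodised aluminium setup bar with bare metal ends, 100 mm long, square section 32 x 32 mm, 0.2 to 0.34 kg, lying on the bench. Origin at its centre (16 mm above the bench when it lies there); x runs along its length; y and z are square to two of its long faces. Both ends and all four long faces are alike. Absent in some starts (None).
- bar_blue: blue anodised aluminium setup bar with bare metal ends, 100 mm long, square section 32 x 32 mm, 0.2 to 0.34 kg, lying on the bench. Origin at its centre (16 mm above the bench when it lies there); x runs along its length; y and z are square to two of its long faces. Both ends and all four long faces are alike. Absent in some starts (None).
- slot_red: pocket for the red bar in the case: red floor and end tags, grey side rims. Inside 112 mm (its x) by 40 mm (its y), rims 10 mm high. Origin at the centre of its floor, 10 mm above the bench; a seated bar's centre is 16 mm above it. Five pockets lie side by side 60 mm apart along the case's y, in an order that differs from start to start; seated bars leave 28 mm between them. Fixed.
- slot_yellow: pocket for the yellow bar in the case: yellow floor and end tags, grey side rims. Inside 112 mm (its x) by 40 mm (its y), rims 10 mm high. Origin at the centre of its floor, 10 mm above the bench; a seated bar's centre is 16 mm above it. Five pockets lie side by side 60 mm apart along the case's y, in an order that differs from start to start; seated bars leave 28 mm between them. Fixed.
- slot_green: pocket for the green bar in the case: green floor and end tags, grey side rims. Inside 112 mm (its x) by 40 mm (its y), rims 10 mm high. Origin at the centre of its floor, 10 mm above the bench; a seated bar's centre is 16 mm above it. Five pockets lie side by side 60 mm apart along the case's y, in an order that differs from start to start; seated bars leave 28 mm between them. Fixed.
- slot_white: pocket for the white bar in the case: white floor and end tags, grey side rims. Inside 112 mm (its x) by 40 mm (its y), rims 10 mm high. Origin at the centre of its floor, 10 mm above the bench; a seated bar's centre is 16 mm above it. Five pockets lie side by side 60 mm apart along the case's y, in an order that differs from start to start; seated bars leave 28 mm between them. Fixed.
- slot_blue: pocket for the blue bar in the case: blue floor and end tags, grey side rims. Inside 112 mm (its x) by 40 mm (its y), rims 10 mm high. Origin at the centre of its floor, 10 mm above the bench; a seated bar's centre is 16 mm above it. Five pockets lie side by side 60 mm apart along the case's y, in an order that differs from start to start; seated bars leave 28 mm between them. Fixed.
- case: black case, fixed to the bench, outside 140 mm (its x, from the front to the hinge) by 312 mm (its y), walls 6 mm thick, rim 48 mm above the bench. Origin at the centre of its underside; x points from the front to the hinge side, away from the robot. A sprung catch sits in the middle of its front wall.
- lid (a joint): orange-framed lid with a clear window: 0 = fully shut, grows as it opens, at most 1.95 rad; starts open at 1.55 to 1.85. Stiff hinge at the case's far rim: it stays where it is left; 1 to 4 N at the front edge moves it. At about 0.07 rad it meets the sprung catch: a steady 7 to 12 N down at the front edge snaps it past, then it stays shut. It cannot shut over a bar that is not down in its pocket.
- lid_hinge (a point): mid hinge axis, 48 mm above the bench. Turns with the lid: x lies in the lid, from front edge to hinge; z points out of its outer face (up when shut, away from the robot when open); y along the hinge. The lid is a plate 156 mm deep (x -156 to 0), 312 mm wide, 10 mm thick (z 0 to 10); mid front edge a lip 70 mm wide reaches 18 mm past its inner face.
- lid_lip (a point): point on the lid's outer face at the middle of its front edge, 142 mm from the hinge: press here. Same axes as lid_hinge.
- lid_middle (a point): point on the lid's outer face on its middle line, 110 mm from the hinge. Same axes as lid_hinge.
- tape: bystander to be left alone: blue roll of tape lying flat, 60 mm across, 22 mm high. Origin at the centre of its underside.
- glue: bystander to be left alone: white glue bottle, 52 mm across, 130 mm high. Origin at the centre of its underside.
- mug: bystander to be left alone: blue mug, 80 mm across, 90 mm high. Origin at the centre of its underside.
- spindle: bystander to be left alone: turned wooden spindle standing on end, 52 mm across, 120 mm high. Origin at the centre of its underside.
- spanner: bystander to be left alone: steel spanner lying on the bench, 190 mm long, near side of the bench. Origin at the centre of its underside.
- offcut: bystander to be left alone: dark wood offcut 50 x 90 x 30 mm. Origin at the centre of its underside.
- waxtin: bystander to be left alone: green square tin 70 x 70 x 25 mm. Origin at the centre of its underside.
Not all that is in view belongs to the job. Of the things like the bar_yellow, leave any that is pink; of the rest the larger one is meant.

How it is judged (in metres and radians):
On the way, in this order (a step that is already met when the one before it is completed fails the run):
1. every bar that is there lies in the pocket of its own colour, the lid still open (horizontal distance between bar_red and slot_red below 0.012 m and z of bar_red in the frame of slot_red below 0.021 m and angle between the x axis of bar_red and the x axis of slot_red, either way round below 0.15 rad and horizontal distance between bar_yellow and slot_yellow below 0.012 m and z of bar_yellow in the frame of slot_yellow below 0.021 m and angle between the x axis of bar_yellow and the x axis of slot_yellow, either way round below 0.15 rad and horizontal distance between bar_green and slot_green below 0.012 m and z of bar_green in the frame of slot_green below 0.021 m and angle between the x axis of bar_green and the x axis of slot_green, either way round below 0.15 rad and horizontal distance between bar_white and slot_white below 0.012 m and z of bar_white in the frame of slot_white below 0.021 m and angle between the x axis of bar_white and the x axis of slot_white, either way round below 0.15 rad and horizontal distance between bar_blue and slot_blue below 0.012 m and z of bar_blue in the frame of slot_blue below 0.021 m and angle between the x axis of bar_blue and the x axis of slot_blue, either way round below 0.15 rad and linear speed of each of bar_red, bar_yellow, bar_green, bar_white, bar_blue below 0.03 m/s and value of joint lid above 0.3 rad), for 0.3 s.
2. the lid is snapped shut past its catch (value of joint lid below 0.025 rad), for 0.3 s.
At the end, for the whole second after the job is handed in: Every bar that is there is in its own pocket (centre within 12 mm of the pocket's centre seen from above, resting on its floor, in line within 0.15 rad) and at rest, and the lid is shut past its catch (below 0.025 rad) (horizontal distance between bar_red and slot_red below 0.012 m and z of bar_red in the frame of slot_red below 0.021 m and angle between the x axis of bar_red and the x axis of slot_red, either way round below 0.15 rad and horizontal distance between bar_yellow and slot_yellow below 0.012 m and z of bar_yellow in the frame of slot_yellow below 0.021 m and angle between the x axis of bar_yellow and the x axis of slot_yellow, either way round below 0.15 rad and horizontal distance between bar_green and slot_green below 0.012 m and z of bar_green in the frame of slot_green below 0.021 m and angle between the x axis of bar_green and the x axis of slot_green, either way round below 0.15 rad and horizontal distance between bar_white and slot_white below 0.012 m and z of bar_white in the frame of slot_white below 0.021 m and angle between the x axis of bar_white and the x axis of slot_white, either way round below 0.15 rad and horizontal distance between bar_blue and slot_blue below 0.012 m and z of bar_blue in the frame of slot_blue below 0.021 m and angle between the x axis of bar_blue and the x axis of slot_blue, either way round below 0.15 rad and linear speed of each of bar_red, bar_yellow, bar_green, bar_white, bar_blue below 0.03 m/s and value of joint lid below 0.025 rad); the robot touches nothing.
It fails at once if a bystander is knocked more than 80 mm from its place (distance of any of tape, glue, mug, spindle, spanner, offcut, waxtin from where it was at the start of the episode above 0.08 m).
It fails at once if a standing bystander is tipped over (angle between any of glue, mug, spindle's own z axis and vertical above 0.7 rad).
Of bar_red, bar_yellow, bar_green, bar_white, bar_blue only 3 to 5 are there at a start; the rules pass over those that are not, and their reading is None.
At some moment in a run one of bar_red, bar_yellow, bar_green, bar_white, bar_blue may be knocked a few centimetres aside while the robot is not near it.
Once in a run the grip may slacken for a moment while it holds something.
It also fails if it takes over 210 s, if anything falls off the work surface, if the arm or the gripper's body presses on something with over 40 N, if the wrist force passes 120 N, or if a joint passes its speed limit or range.

ROBOT

A 6-joint arm with a two-finger parallel gripper is mounted at the origin on the work surface. World frame = base frame: x ahead of the robot, y to its left, z up, the work surface at z = 0. Lengths are in mm, angles in rad, forces in N, time in s.
With the tool pointing down it reaches from about 350 to 875 mm from the base axis. Payload 4.2 kg.
Tool frame: the origin (TCP) lies on the centre line of the jaws, within the pads' length; the fingertips stand 14 mm ahead of it and the grasp point (between the pads) lies 5 mm behind it (finger_overhang is the distance from the TCP to the fingertips, in mm); z points along the fingers, y is the line along which they close (so a half turn about z gives the same grasp; the last joint's range is limited). The gripper opens to 85 mm and grips with 20 to 120 N. Pads are 22 mm wide; open, the fingers measure 114 mm over their backs; the gripper's body (76 mm by 85 mm) begins 54 mm behind the grasp point. The pads swing forward as they close: fully open they stand 13 mm farther back than shut.
Start: joints at [-1.049, 0.385, 0.008, 0, -1.194, -0.259], TCP at [162.383, -603.516, 245.312] pointing down, gripper open.
Joint ranges: [-3.14, 3.14], [-1.21, 2.06], [-1.07, 1.41], [-3.16, 2.05], [-2.99, -0.16], [-3.1, 3.1]. Speed limits (rad/s): [2.79, 2.79, 3.14, 3.14, 3.14, 3.14].

INTERFACE

Orientations are given as a unit quaternion [w, x, y, z].
In Python, from cell import * gives the robot as it stands.
- The arm moves only by the tool carry_out, never from a script. Its argument "deltas" is a list of rows, each a list of 6 numbers: the shift along the world's x, y, z in units of 0.25 m (1.0 is 0.25 m), then the turn, a rotation vector about the world's x, y, z in units of pi rad (1.0 is pi rad). A call has 1 to 8 rows; each row is the pose to reach, as a shift and turn from the pose commanded when the call began, turning the shorter way round; what a row does not reach only later rows make up. A row lasts 1/12 s, in which the tool goes at most 41.7 mm and 7.16 degrees, less where a joint would pass 70% of its speed; a pose out of reach is approached as far as the arm can. A call with a number of a shift or a turn outside -1 to 1 is refused whole. A call with a gripper value outside its range is refused whole. "claw" is the opening, from -1 (shut) to 1 (fully open), set as the call begins (left out, the last holds). The fingers move at their own pace and stop on an object; the grip force is fixed at half the most. Time passes only in rows, so rows that repeat a pose let the fingers close. It gives the time, the measured TCP pose, the force, the opening and the grip force at its end, in the units of the state.
- observe(): the state, without advancing time (a new reading comes with each control period).
- snapshot(name): name is "scene" or "side" or "wrist"; returns a dict with "pixels" (480x640x3 uint8, red, green, blue), "fx", "fy", "cx", "cy" (pixels), "cam_to_world" (4x4, takes a point from camera to world coordinates); the wrist camera has in their place "hand_eye" (4x4, takes a point from camera to tool coordinates, whose origin is the TCP and whose axes are the flange's). Camera axes: x right, y up, looking along -z (the intrinsics and any distortion apply to the point x, -y, -z); pixel columns grow to the right and rows downward; lengths in mm; the calibration is good to about 2 mm. A picture is of the moment at which its call begins: read the wrist's pose just before it. There is no depth.
- job_done(): hands the job in; it is judged then, once.
The state is a dict: "clock": time; "joint_positions": joint angles; "qvel": joint speeds; "tau": joint torques, N m; "ee_pos": TCP position; "tool_rot": TCP orientation; "contact_force": force on the tool from outside, world axes, zero at the start; "wrist_torque": the same for the moment, N m; "finger_gap": finger opening in mm; "grip_force": force on a finger pad.
Only numpy, scipy, OpenCV 4.12 (cv2) and the standard library are available. Lean on these libraries where they do the work, as an engineer would, in place of code of your own. Each camera call takes 0.05 s, during which the arm holds its last target. There are 200 camera calls.

## Working session

There is one attempt and no reset: what is moved stays moved. The work goes in short steps, Python scripts to look and compute and a tool call to move; the robot and the scene stay as the last step left them, time stands still between calls to the robot, and variables do not carry over. Pictures are saved under pics/ and viewed, at most 14 in all, crops included, and the job is handed in when it is done.

Besides the shell and the picture viewer there is one more tool, called as name([rows], argument=value, ...), one row to a line, values as JSON. carry_out: Moves the arm, as the interface text tells. Its arguments: {"type":"object","properties":{"deltas":{"type":"array","items":{"type":"array","items":{"type":"number"}}},"claw":{"type":"number"}},"required":["deltas"]}

```bash
ls; mkdir -p pics
python3 - <<'E'
from cell import *
import cv2
print(observe())
for n in("scene","side"):
    s=snapshot(n); cv2.imwrite(f"pics/{n}0.png",s["pixels"][:,:,::-1]); print(n,s["fx"],s["fy"],s["cx"],s["cy"],s["cam_to_world"],[k for k in s])
s=snapshot("wrist");print(s["hand_eye"],s["fx"],[k for k in s])
E
```

```text
pics
{'clock': 0.0, 'joint_positions': array([-1.04940652e+00,  3.85561756e-01,  6.59869141e-03, -4.92769745e-04,
       -1.19398196e+00, -2.58597173e-01]), 'qvel': array([-0.00199869, -0.00018881,  0.001314  , -0.00110724,  0.00105198,
        0.00046113]), 'tau': array([ 1.12921185e-03, -3.92291415e+01,  1.88403332e+01,  4.18613881e+00,
       -4.67799866e-03, -1.18299557e-06]), 'ee_pos': array([ 162.23086812, -602.99833554,  244.20870956]), 'tool_rot': array([-1.96642011e-04, -1.30928347e-01,  9.91391225e-01,  1.08073868e-03]), 'contact_force': array([ 0.72493181, -0.69554878, -0.59233328]), 'wrist_torque': array([ 0.01659117, -0.02485074, -0.03892667]), 'grip_force': 0.0, 'finger_gap': 85.80720928546744}
scene 612.915484291502 612.915484291502 337.6796354137303 230.5347342099942 [[ 8.32358509e-01 -3.65896283e-01  4.16292232e-01  1.24390343e+03]
 [ 5.53731442e-01  5.16911108e-01 -6.52827999e-01 -1.16589746e+03]
 [ 2.36812593e-02  7.73901038e-01  6.32863636e-01  1.17313059e+03]
 [ 0.00000000e+00  0.00000000e+00  0.00000000e+00  1.00000000e+00]] ['pixels', 'fx', 'fy', 'cx', 'cy', 'cam_to_world']
side 624.598347775765 624.598347775765 327.62413478995074 232.97134864175572 [[-6.90236146e-01  4.68996998e-01 -5.51013501e-01 -2.53287571e+02]
 [-7.23384840e-01 -4.65132426e-01  5.10260914e-01  7.04664825e+02]
 [-1.69834093e-02  7.50795340e-01  6.60316532e-01  1.01686943e+03]
 [ 0.00000000e+00  0.00000000e+00  0.00000000e+00  1.00000000e+00]] ['pixels', 'fx', 'fy', 'cx', 'cy', 'cam_to_world']
[[ 1.89045164e-04  9.45110157e-01  3.26751826e-01  8.43100466e+01]
 [ 9.99999623e-01  9.80792740e-05 -8.62247089e-04 -8.09909763e-01]
 [-8.46966064e-04  3.26751865e-01 -9.45109783e-01 -1.29021577e+02]
 [ 0.00000000e+00  0.00000000e+00  0.00000000e+00  1.00000000e+00]] 426.1450178467809 ['pixels', 'fx', 'fy', 'cx', 'cy', 'hand_eye']
```

View pics/scene0.png

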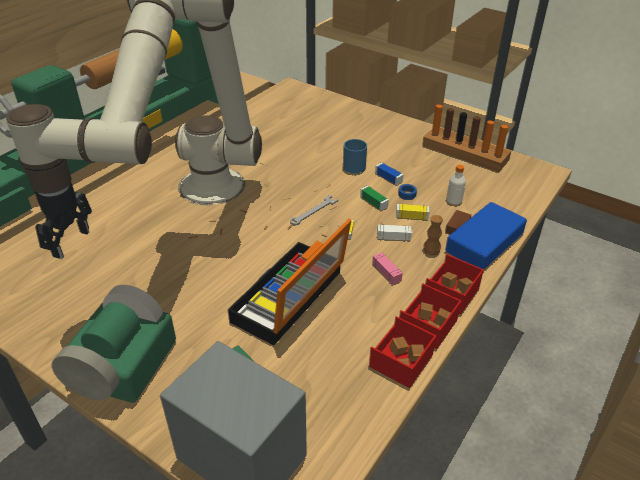

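View pics/side0.png

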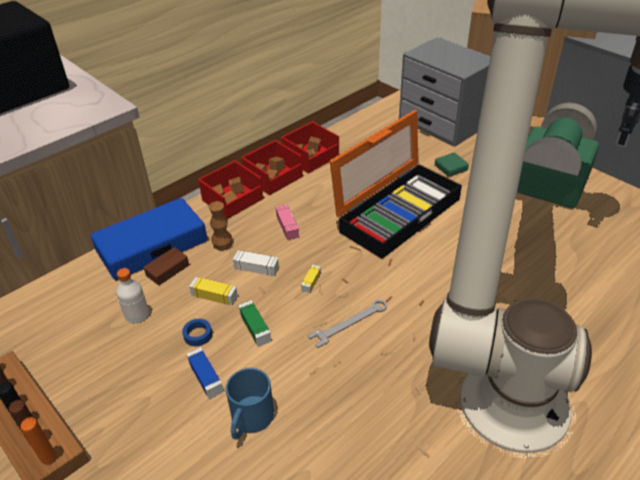

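The bench has bars blue, green, yellow (large) and white. Pink and the small yellow are decoys, and no red bar is visible. In the side image: green (254,322), blue (204,372), yellow (213,291), white (256,263), case around (400,210). In the scene image they sit at (374,197), (389,174), (412,212) and (394,232), with the small yellow at (350,230). Next I'll fit box silhouettes in both views.

```bash
cat > h.py <<'E'
from cell import *
import numpy as np, cv2
from scipy.optimize import minimize
from scipy.spatial.transform import Rotation as R
def cam(n):
    if n=="wrist":
        o=observe(); s=snapshot(n); T=np.eye(4); q=o["tool_rot"]
        T[:3,:3]=R.from_quat([q[1],q[2],q[3],q[0]]).as_matrix(); T[:3,3]=o["ee_pos"]; s["T"]=T@np.array(s["hand_eye"])
    else:
        s=snapshot(n); s["T"]=np.array(s["cam_to_world"])
    s["img"]=np.ascontiguousarray(s["pixels"][:,:,::-1]); return s
def proj(s,P):
    T=s["T"]; p=(np.atleast_2d(P)-T[:3,3])@T[:3,:3]
    return np.c_[s["cx"]+s["fx"]*p[:,0]/-p[:,2], s["cy"]-s["fy"]*p[:,1]/-p[:,2]]
def ray(s,uv,z):
    T=s["T"]; uv=np.atleast_2d(uv); d=np.c_[(uv[:,0]-s["cx"])/s["fx"],-(uv[:,1]-s["cy"])/s["fy"],-np.ones(len(uv))]@T[:3,:3].T
    return T[:3,3]+d*((z-T[2,3])/d[:,2])[:,None]
HSV=dict(red=[(0,8,130,60),(172,180,130,60)],yellow=[(22,34,120,90)],green=[(48,85,100,40)],blue=[(105,125,120,60)],white=[(0,180,-1,150)])
def mask(s,c):
    h=cv2.cvtColor(s["img"],cv2.COLOR_BGR2HSV); m=np.zeros(h.shape[:2],np.uint8)
    for a,b,sm,v in HSV[c]:
        m|=cv2.inRange(h,(a,max(sm,0),v),(b,255 if sm>=0 else 50,255))
    return m
def blob(s,c,uv,r=45):
    "component of the colour nearest the pixel uv"
    m=mask(s,c); n,l,st,ce=cv2.connectedComponentsWithStats(m)
    ok=[i for i in range(1,n) if st[i,4]>60 and np.hypot(*(ce[i]-uv))<r]
    if not ok: return None
    return (l==max(ok,key=lambda k:st[k,4])).astype(np.uint8)
def box(x,y,z,a,L,w=32,h=32):
    c=np.array([[i*L/2,j*w/2,k*h/2] for i in(-1,1) for j in(-1,1) for k in(-1,1)])
    return c@R.from_euler("z",a).as_matrix().T+[x,y,z]
def sil(s,P,ss=4):
    m=np.zeros((480*1,640),np.float32)
    p=proj(s,P); hu=cv2.convexHull(p.astype(np.float32))
    cv2.fillConvexPoly(m,np.round(hu*256).astype(np.int32),1,cv2.LINE_AA,8); return m
def fit(views,p0,fixz=None,step=(15,15,6,.3,10)):
    "views: list of (cam, mask); params x y z yaw L"
    bl=[(s,cv2.GaussianBlur(m.astype(np.float32),(0,0),1)) for s,m in views]
    def f(p):
        z=p[2] if fixz is None else fixz
        return sum(np.abs(cv2.GaussianBlur(sil(s,box(p[0],p[1],z,p[3],p[4])),(0,0),1)-b).sum()/b.sum() for s,b in bl)
    best=None
    for a in ([p0[3]] if p0[3] is not None else np.arange(6)*np.pi/6):
        q=np.array([p0[0],p0[1],p0[2],a,p0[4]],float)
        for _ in range(2):
            S=np.vstack([q]+[q+np.eye(5)[i]*step[i] for i in range(5)])
            r=minimize(f,q,method="Nelder-Mead",options=dict(initial_simplex=S,maxfev=350)); q=r.x
        if best is None or r.fun<best.fun: best=r
    return best.x,best.fun
E
python3 - <<'E'
from h import *
A,B=cam("scene"),cam("side")
px=dict(green=((374,197),(254,322)),blue=((389,174),(204,372)),yellow=((412,212),(213,291)),white=((394,232),(256,263)))
for c,(a,b) in px.items():
    ma,mb=blob(A,c,a,15),blob(B,c,b,15)
    p=ray(B,b,16)[0]; print(c,ma.sum(),mb.sum(),ray(A,a,16)[0].round(),p.round())
    x,e=fit([(A,ma),(B,mb)],[p[0],p[1],16,None,80]); print(x.round(2),round(e,3))
print("case rim px", ray(B,[(339,217),(381,253),(461,186),(425,168)],48).round())
print("small yellow",ray(B,(311,279),10).round(),"pink",ray(B,(287,221),10).round(),"glue",ray(B,(136,318),0).round(),"mug",ray(B,(250,420),0).round(),"spindle",ray(B,(222,247),0).round(),"tape",ray(B,(197,332),10).round(),"offcut",ray(B,(166,265),20).round(), "waxtin",ray(B,(452,163),25).round())
E
```

```text
green 268 473 [484. 236.  16.] [486. 236.  16.]
[488.27 232.23  20.91   2.91  54.16] 0.544
blue 249 572 [457. 379.  16.] [455. 385.  16.]
[ 4.5856e+02  3.8153e+02  2.1120e+01 -2.6000e-01  5.1680e+01] 0.531
yellow 381 672 [621. 237.  16.] [620. 244.  16.]
[6.2261e+02 2.4319e+02 1.5250e+01 5.3000e-01 7.3450e+01] 0.292
white 224 443 [624. 119.  16.] [622. 121.  16.]
[646.51 133.94  28.03   2.2   -1.5 ] 1.355
case rim px [[ 578. -104.   48.]
 [ 421.  -82.   48.]
 [ 447. -411.   48.]
 [ 562. -408.   48.]]
small yellow [[500.  62.  10.]] pink [[691. -33.  10.]] glue [[685. 403.   0.]] mug [[318. 381.   0.]] spindle [[738. 135.   0.]] tape [[553. 334.  10.]] offcut [[760. 275.  20.]] waxtin [[ 544. -504.   25.]]
```

carry_out([
  [1,0.8,0.22,0,0,-0.0836],
  [1,0.8,0.22,0,0,-0.0836],
  [1,0.8,0.22,0,0,-0.0836],
  [1,0.8,0.22,0,0,-0.0836],
  [1,0.8,0.22,0,0,-0.0836],
  [1,0.8,0.22,0,0,-0.0836],
  [1,0.8,0.22,0,0,-0.0836],
  [1,0.8,0.22,0,0,-0.0836],
])

```text
clock: 0.92
ee_pos: [413.9, -401.7, 300.9]
tool_rot: [0.0, -0.0, 1.0, -0.0]
contact_force: [1.0, -0.6, -1.4]
finger_gap: 85.4
grip_force: 0.0
```

carry_out([
  [0.1,0.6,0,0,0,0],
  [0.1,0.6,0,0,0,0],
  [0.1,0.6,0,0,0,0],
  [0.1,0.6,0,0,0,0],
  [0.1,0.6,0,0,0,0],
  [0.1,0.6,0,0,0,0],
  [0.1,0.6,0,0,0,0],
  [0.1,0.6,0,0,0,0],
])

```text
clock: 1.58
ee_pos: [437.2, -254.2, 300.2]
tool_rot: [-0.0, 0.0, 1.0, -0.0]
contact_force: [-0.1, -0.8, 0.1]
finger_gap: 85.6
grip_force: 0.0
```

```bash
cat >> h.py <<'E'
import pickle
def save(n,tag):
    s=cam(n); cv2.imwrite(f"pics/{tag}.png",s["img"]); pickle.dump(s,open(f"pics/{tag}.pkl","wb")); return s
def load(tag): return pickle.load(open(f"pics/{tag}.pkl","rb"))
E
python3 -c "
from h import *
save('wrist','case1'); o=observe(); print(o['clock'],o['ee_pos'],o['tool_rot'])"
```

```text
1.6333 [ 437.18305639 -254.39421844  300.10813007] [-2.05939627e-04  7.29773714e-04  9.99999712e-01  1.76574649e-05]
```

carry_out([
  [0.1,0.6,0,0,0,0],
  [0.1,0.6,0,0,0,0],
  [0.1,0.6,0,0,0,0],
  [0.1,0.6,0,0,0,0],
  [0.1,0.6,0,0,0,0],
  [0.1,0.6,0,0,0,0],
  [0.1,0.6,0,0,0,0],
])

```text
clock: 2.22
ee_pos: [462.4, -104.2, 300.1]
tool_rot: [-0.0, 0.0, 1.0, -0.0]
contact_force: [0.4, 0.1, -0.1]
finger_gap: 85.5
grip_force: 0.0
```

```bash
python3 -c "
from h import *
save('wrist','case2'); o=observe(); print(o['clock'],o['ee_pos'],o['tool_rot'])"
```

```text
2.2667 [ 462.29866086 -104.55483005  300.13427698] [-2.40875816e-04  7.83232165e-04  9.99999659e-01 -9.98127247e-05]
```

carry_out([
  [0.1,1,0.1,0,0,0],
  [0.1,1,0.1,0,0,0],
  [0.1,1,0.1,0,0,0],
  [0.1,1,0.1,0,0,0],
  [0.1,1,0.1,0,0,0],
  [0.1,1,0.1,0,0,0],
  [0.1,1,0.1,0,0,0],
  [0.1,1,0.1,0,0,0],
])

```text
clock: 2.93
ee_pos: [488.0, 147.3, 324.9]
tool_rot: [-0.0, -0.001, 1.0, -0.0]
contact_force: [-0.0, -0.3, 0.3]
finger_gap: 85.3
grip_force: 0.0
```

```bash
python3 -c "
from h import *
save('wrist','bars1'); o=observe(); print(o['clock'],o['ee_pos'],o['tool_rot'])"
```

```text
2.9833 [487.64378796 146.00628652 324.80950645] [-5.38579509e-04  1.63710583e-04  9.99999775e-01 -3.65377870e-04]
```

carry_out([
  [0.1,0.6,0,0,0,0],
  [0.1,0.6,0,0,0,0],
  [0.1,0.6,0,0,0,0],
  [0.1,0.6,0,0,0,0],
  [0.1,0.6,0,0,0,0],
  [0.1,0.6,0,0,0,0],
  [0.1,0.6,0,0,0,0],
])

```text
clock: 3.57
ee_pos: [512.8, 294.4, 325.1]
tool_rot: [-0.0, 0.001, 1.0, -0.0]
contact_force: [1.4, -0.7, 0.5]
finger_gap: 85.6
grip_force: 0.0
```

```bash
python3 -c "
from h import *
save('wrist','bars2'); o=observe(); print(o['clock'],o['ee_pos'],o['tool_rot'])"
```

```text
3.6167 [512.73699575 294.30544569 325.46340049] [-8.52700114e-05  1.21722896e-03  9.99999233e-01 -2.10859025e-04]
```

View pics/case1.png

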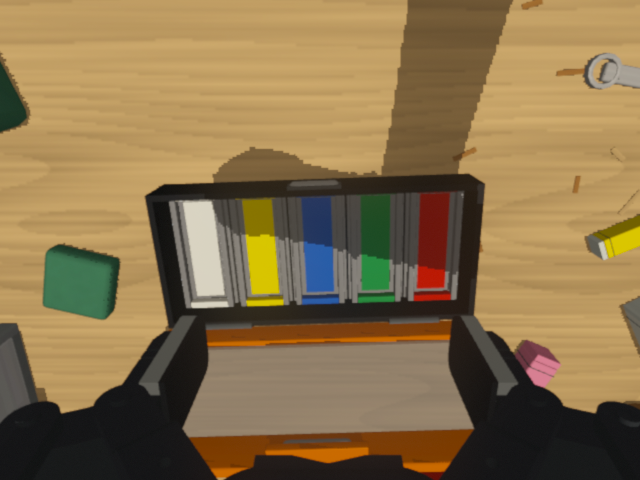

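View pics/bars2.png

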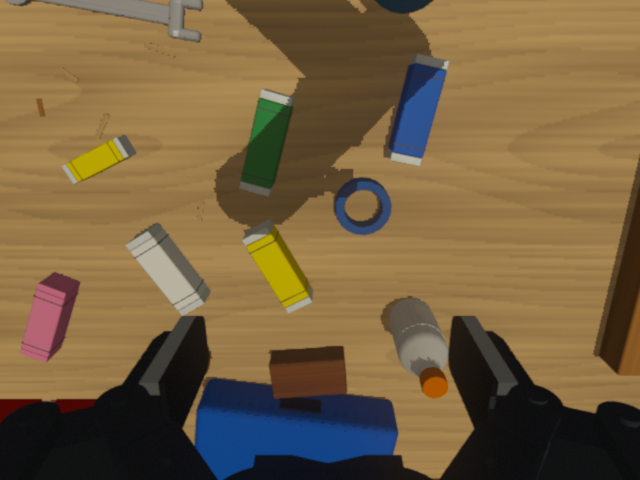

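Both wrist pictures are clear. The pockets from left (-y) to right are white (205,248), yellow (262,250), blue (317,250), green (376,245) and red (433,245). The bars in `bars2` are green (267,142), blue (418,110), yellow (277,267) and white (166,268).

```bash
cat >> h.py <<'E'
def casefit(c1,c2):
    pass
E
python3 - <<'E'
from h import *
# --- case: floors in both wrist views
c1,c2=load("case1"),load("case2")
cols=["white","yellow","blue","green","red"]; P=[]
for i,c in enumerate(cols):
    u=[205+57*i,248]
    X=ray(c1,u,10)[0]
    b1=blob(c1,c,u,25); b2=blob(c2,c,proj(c2,X)[0],25)
    r=[]
    for s,b in((c1,b1),(c2,b2)):
        if b is None: r.append(None); continue
        ys,xs=np.nonzero(b); 
        # centre line at middle rows
        r0=(ys.min()+ys.max())/2; m=abs(ys-r0)<25; r.append((ray(s,(np.median(xs[m]),r0),10)[0].round(1),int(b.sum()),xs.min(),xs.max(),ys.min(),ys.max()))
    print(c,r)
q=[(150,190),(481,178),(474,314),(170,325)]
C=ray(c1,q,48); print(C.round(1), np.linalg.norm(np.diff(C,axis=0),axis=1))
# --- bars
b1,b2=load("bars1"),load("bars2")
for c,u in dict(green=(267,142),blue=(418,110),yellow=(277,267),white=(166,268)).items():
    X=ray(b2,u,16)[0]; v=proj(b1,X)[0]
    m2=blob(b2,c,u,15); m1=blob(b1,c,v,15)
    print(c,None if m1 is None else m1.sum(),m2.sum(),X.round(), v.round())
    views=[(s,m) for s,m in((b1,m1),(b2,m2)) if m is not None]
    x,e=fit(views,[X[0],X[1],16,None,80]); print("  ",x.round(2),round(e,3))
im=cv2.resize(c1["img"][150:350,130:500],None,fx=2,fy=2,interpolation=cv2.INTER_CUBIC); cv2.imwrite("pics/ccrop.png",im)
E
```

```text
white [(array([ 517.1, -385.4,   10. ]), 2840, np.int64(179), np.int64(224), np.int64(201), np.int64(296)), (array([ 514.8, -385.9,   10. ]), 3048, np.int64(17), np.int64(82), np.int64(173), np.int64(275))]
yellow [(array([ 514.3, -325.1,   10. ]), 2785, np.int64(242), np.int64(278), np.int64(198), np.int64(294)), (array([ 512.2, -325.5,   10. ]), 3126, np.int64(78), np.int64(138), np.int64(170), np.int64(273))]
blue [(array([ 512.7, -265.1,   10. ]), 2606, np.int64(302), np.int64(333), np.int64(198), np.int64(291)), (array([ 512.2, -265.6,   10. ]), 2818, np.int64(150), np.int64(193), np.int64(173), np.int64(270))]
green [(array([ 509.4, -205.2,   10. ]), 2627, np.int64(361), np.int64(389), np.int64(194), np.int64(289)), (array([ 510.1, -205.6,   10. ]), 2796, np.int64(210), np.int64(249), np.int64(171), np.int64(268))]
red [(array([ 507.2, -145.6,   10. ]), 2787, np.int64(417), np.int64(450), np.int64(191), np.int64(288)), (array([ 505.3, -145.7,   10. ]), 3051, np.int64(264), np.int64(305), np.int64(163), np.int64(267))]
[[ 444.7 -417.5   48. ]
 [ 433.8 -115.7   48. ]
 [ 573.8 -106.5   48. ]
 [ 586.2 -416.4   48. ]] [302.02576711 140.27999365 310.18447957]
green 2710 2680 [484. 232.  16.] [410. 166.]
   [486.24 231.61   9.99   2.86  80.89] 0.308
blue 2792 2340 [453. 383.  16.] [562. 136.]
   [455.95 387.39   1.03   2.93  65.85] 0.737
yellow 2006 2552 [622. 236.  16.] [407. 287.]
   [6.2678e+02 2.4169e+02 1.5430e+01 4.9000e-01 6.8430e+01] 0.164
white 2117 2225 [623. 112.  16.] [297. 288.]
   [638.84 111.36  -2.89   3.68  88.41] 1.035
```

View pics/ccrop.png

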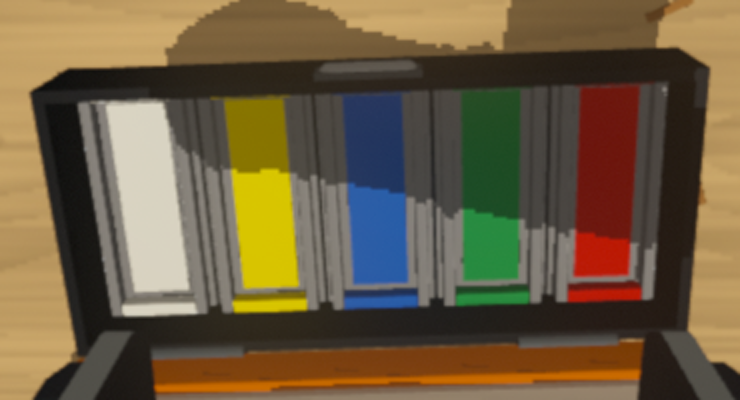

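Run:
```python
from h import *
c1=load("case1")
print("front top",ray(c1,[(147.5,196),(483.5,184.5)],48).round(1)," front bottom",ray(c1,[(165,185),(470,174)],0).round(1))
print("floor back end",ray(c1,[(197,296),(262,293),(318,291),(433,288)],10).round(1))
def ov(s,x,y,a,tag):
    im=s["img"].copy()
    Rm=R.from_euler("z",a).as_matrix()
    def rect(cx,cy,lx,ly,z,col):
        p=np.array([[cx+i*lx/2,cy+j*ly/2,z] for i,j in((-1,-1),(1,-1),(1,1),(-1,1))])@Rm.T+[x,y,0]
        cv2.polylines(im,[np.round(proj(s,p)*16).astype(np.int32)],True,col,1,cv2.LINE_AA,4)
    rect(0,0,140,312,48,(255,0,255)); rect(0,0,140,312,0,(255,255,0))
    for k in range(-2,3): rect(0,60*k,112,40,10,(0,255,255)); 
    cv2.imwrite(f"pics/{tag}.png",cv2.resize(im[150:350,130:500],None,fx=2,fy=2))
ov(c1,509.5,-265.3,0.04,"ov1")
# bar views: show HSV-free edges crop both bars
b2=load("bars2"); b1=load("bars1")
cv2.imwrite("pics/bcrop.png",cv2.resize(b1["img"][70:370,230:630],None,fx=2,fy=2,interpolation=cv2.INTER_CUBIC))
```

```text
front top [[ 450.4 -420.6   48. ]
 [ 439.9 -112.7   48. ]]  front bottom [[ 451.  -421.9    0. ]
 [ 439.9 -109.9    0. ]]
floor back end [[ 573.  -398.5   10. ]
 [ 569.4 -326.9   10. ]
 [ 567.1 -265.6   10. ]
 [ 563.6 -140.    10. ]]
```

View pics/ov1.png

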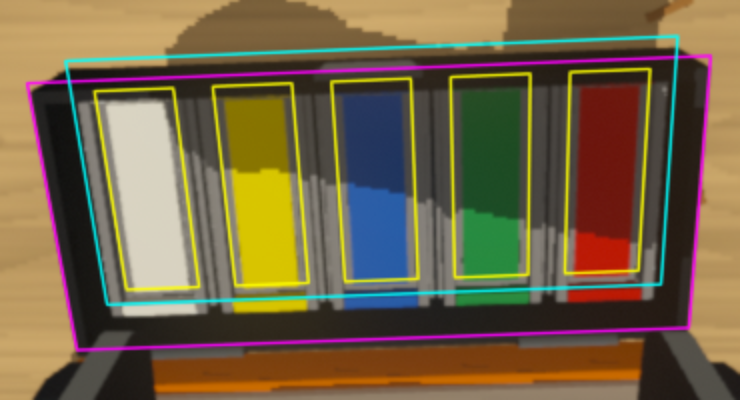

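View pics/bcrop.png

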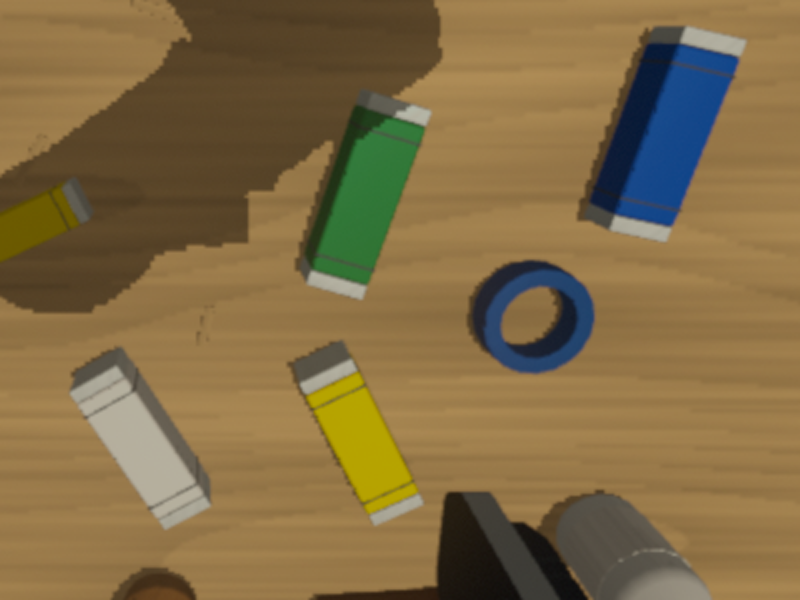

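Corrected case: the front face reads x≈445.3 at mid both at z=0 and at z=48, so the centre is about (515.3, -265.6) with yaw 0.037. The bar crop shows bare metal ends and shaded sides, so I'll refit using the whole non-wood silhouette.

```bash
cat >> h.py <<'E'
HS2=dict(red=[(0,6),(173,180)],yellow=[(23,36)],green=[(45,90)],blue=[(100,130)],white=[])
def bmask(s,c,X,r=75):
    "bar colour or bare metal, near world point X"
    h=cv2.cvtColor(s["img"],cv2.COLOR_BGR2HSV)
    m=cv2.inRange(h,(0,0,25),(180,70,255))
    for a,b in HS2[c]: m|=cv2.inRange(h,(a,71,25),(b,255,255))
    u=proj(s,X)[0]; k=np.zeros_like(m); e=abs(proj(s,np.array(X)+[0,r,0])[0]-u).max()
    cv2.circle(k,tuple(int(v) for v in u),int(e),255,-1); m&=k
    m=cv2.morphologyEx(m,cv2.MORPH_CLOSE,np.ones((3,3))); n,l,st,ce=cv2.connectedComponentsWithStats(m)
    i=1+np.argmax(st[1:,4]); return (l==i).astype(np.uint8)
def locate(views,c,X):
    vs=[(s,bmask(s,c,X)) for s in views]
    x,e=fit(vs,[X[0],X[1],16,None,100]); x[3]=(x[3]+np.pi/2)%np.pi-np.pi/2; return x,e
E
python3 - <<'E'
from h import *
b1,b2=load("bars1"),load("bars2")
for c,X in dict(green=(487,232,16),blue=(456,385,16),yellow=(624,241,16),white=(625,115,16)).items():
    x,e=locate([b1,b2],c,X); print(c,x.round(2),round(e,3))
    for s in(b1,b2): cv2.polylines(s["img"],[np.round(cv2.convexHull(proj(s,box(*x)).astype(np.float32))*16).astype(np.int32)],True,(255,0,255),1,cv2.LINE_AA,4)
cv2.imwrite("pics/bov.png",cv2.resize(b2["img"][40:340,100:500],None,fx=2,fy=2))
E
```

```text
green [ 4.8566e+02  2.3182e+02  1.1110e+01 -2.8000e-01  9.9030e+01] 0.18
blue [ 4.5399e+02  3.8118e+02  1.3490e+01 -2.1000e-01  9.9020e+01] 0.082
yellow [6.2175e+02 2.3901e+02 1.4650e+01 4.8000e-01 9.7160e+01] 0.11
white [6.2576e+02 1.1591e+02 1.3230e+01 5.4000e-01 9.7550e+01] 0.21
```

View pics/bov.png

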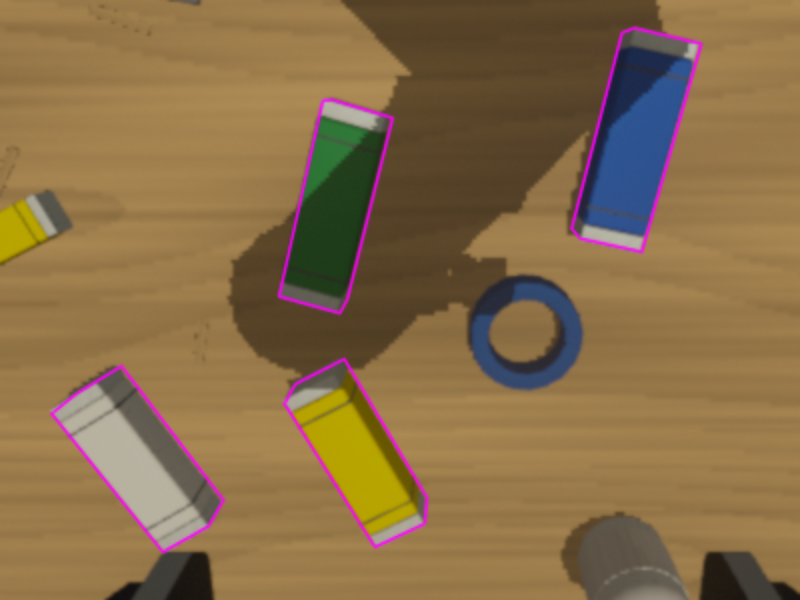

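carry_out([
  [-0.234,0.338,-0.8,0,0,-0.067],
  [-0.234,0.338,-0.8,0,0,-0.067],
  [-0.234,0.338,-0.8,0,0,-0.067],
  [-0.234,0.338,-0.8,0,0,-0.067],
  [-0.234,0.338,-0.8,0,0,-0.067],
  [-0.234,0.338,-0.8,0,0,-0.067],
  [-0.234,0.338,-0.8,0,0,-0.067],
  [-0.234,0.338,-0.8,0,0,-0.067],
], claw=1)

```text
clock: 4.28
ee_pos: [454.4, 379.9, 125.7]
tool_rot: [0.0, 0.105, 0.994, -0.0]
contact_force: [-0.5, -0.3, 0.1]
finger_gap: 85.3
grip_force: 0.0
```

```bash
cat >> h.py <<'E'
def check(c,X,tag):
    "one wrist view, bar height known: where is the bar against the tool"
    s=save("wrist",tag); o=observe(); p=o["ee_pos"]; q=o["tool_rot"]
    m=bmask(s,c,X); x,e=fit([(s,m)],[X[0],X[1],16,None,100],fixz=16)
    a=(x[3]+np.pi/2)%np.pi-np.pi/2
    M=R.from_quat([q[1],q[2],q[3],q[0]]).as_matrix(); t=np.arctan2(-M[1,0],-M[0,0])
    print(c,"t",o["clock"],"bar",x[:2].round(1),"yaw",round(a,3),"L",round(x[4],1),"err",round(e,3),"tcp",p.round(1),"toolyaw",round(t,3))
    print("  delta units",((x[:2]-p[:2])/250).round(3),"turn",round((a-t)/np.pi,4),"dz to 26",round((26-p[2])/250,3))
    cv2.polylines(s["img"],[np.round(cv2.convexHull(proj(s,box(x[0],x[1],16,x[3],x[4])).astype(np.float32))).astype(np.int32)],True,(255,0,255),1); cv2.imwrite(f"pics/{tag}_o.png",s["img"])
E
python3 -c "
from h import *
check('blue',(454,381,16),'g_blue')"
```

```text
blue t 4.3333 bar [453.9 380.1] yaw -0.214 L 98.4 err 0.029 tcp [455.2 380.5 127. ] toolyaw -0.211
  delta units [-0.005 -0.001] turn -0.001 dz to 26 -0.404
```

View pics/g_blue_o.png

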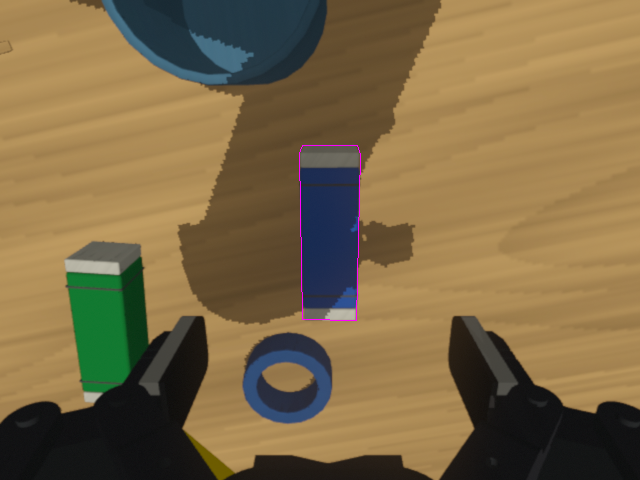

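Fit hugs the blue bar at (330,232); it sits under the tool within about 1 mm.

carry_out([
  [-0.002,0,-0.2,0,0,0],
  [-0.002,0,-0.3,0,0,0],
  [-0.002,0,-0.38,0,0,0],
  [-0.002,0,-0.397,0,0,0],
  [-0.002,0,-0.397,0,0,0],
])

```text
clock: 4.75
ee_pos: [454.5, 380.5, 26.8]
tool_rot: [0.0, 0.106, 0.994, 0.0]
contact_force: [0.2, 0.7, 1.2]
finger_gap: 85.6
grip_force: 0.0
```

carry_out([
  [0,0,0,0,0,0],
  [0,0,0,0,0,0],
  [0,0,0,0,0,0],
  [0,0,0,0,0,0],
  [0,0,0,0,0,0],
  [0,0,0,0,0,0],
  [0,0,0,0,0,0],
  [0,0,0,0,0,0],
], claw=-1)

```text
clock: 5.42
ee_pos: [453.9, 381.8, 27.6]
tool_rot: [0.001, 0.105, 0.995, 0.001]
contact_force: [-1.3, -0.2, 6.3]
finger_gap: 30.3
grip_force: 61.8
```

carry_out([
  [0,0,0.05,0,0,0],
  [0,0,0.15,0,0,0],
  [0,0,0.3,0,0,0],
  [0,0,0.42,0,0,0],
  [0,0,0.496,0,0,0],
  [0,0,0.496,0,0,0],
])

```text
clock: 5.92
ee_pos: [454.9, 382.9, 154.7]
tool_rot: [0.003, 0.105, 0.995, 0.004]
contact_force: [0.4, 0.6, -3.7]
finger_gap: 30.5
grip_force: 60.8
```

carry_out([
  [0.005,-0.05,0,0,0,0.005],
  [0.02,-0.17,0,0,0,0.02],
  [0.03,-0.3,0,0,0,0.03],
  [0.045,-0.43,0,0,0,0.045],
  [0.055,-0.56,0,0,0,0.06],
  [0.07,-0.69,0,0,0,0.0788],
  [0.08,-0.8,0,0,0,0.0788],
  [0.09,-0.9,0,0,0,0.0788],
])

```text
clock: 6.58
ee_pos: [474.2, 153.5, 148.1]
tool_rot: [-0.002, -0.018, 1.0, -0.001]
contact_force: [1.1, 1.0, -3.7]
finger_gap: 30.6
grip_force: 60.7
```

carry_out([
  [0.01,-0.12,0,0,0,0],
  [0.02,-0.24,0,0,0,0],
  [0.03,-0.36,0,0,0,0],
  [0.045,-0.48,0,0,0,0],
  [0.055,-0.6,0,0,0,0],
  [0.07,-0.7,0,0,0,0],
  [0.08,-0.8,0,0,0,0],
  [0.09,-0.9,0,0,0,0],
])

```text
clock: 7.25
ee_pos: [496.9, -70.3, 148.1]
tool_rot: [-0.002, -0.018, 1.0, 0.0]
contact_force: [-0.4, -0.1, -3.4]
finger_gap: 30.8
grip_force: 60.7
```

carry_out([
  [0.01,-0.12,0,0,0,0],
  [0.02,-0.24,0,0,0,0],
  [0.03,-0.36,0,0,0,0],
  [0.04,-0.48,0,0,0,0],
  [0.055,-0.6,0,0,0,0],
  [0.068,-0.7,0,0,0,0],
  [0.068,-0.786,0,0,0,0],
  [0.068,-0.786,0,0,0,0],
])

```text
clock: 7.92
ee_pos: [514.1, -268.3, 147.5]
tool_rot: [-0.002, -0.016, 1.0, 0.0]
contact_force: [0.2, 0.2, -2.8]
finger_gap: 30.5
grip_force: 60.7
```

```bash
python3 -c "
from h import *
s=save('wrist','p_blue'); o=observe(); print(o['clock'],o['ee_pos'],o['tool_rot'],o['finger_gap'],o['contact_force'])"
```

```text
7.9667 [ 513.82326085 -266.73672761  147.42275271] [-2.06134387e-03 -1.67193142e-02  9.99857725e-01  8.62722294e-04] 30.792446564405328 [ 0.39054698  0.71515438 -2.94572894]
```

View pics/p_blue.png

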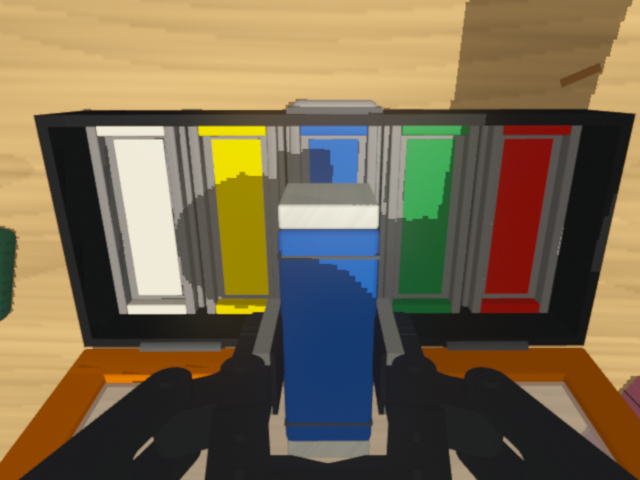

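The image shows the bar held straight over the blue pocket. All pockets have tags at both ends: yellow at rows 136 and 300, red at rows 135 and 300. The rim corners are near (38,116), (633,113), (585,343) and (85,346). I'll refine the pocket pose from these.

Run:
```python
from h import *
s=load("p_blue")
print("rim",ray(s,[(38,116),(633,113),(585,343),(85,346)],48).round(1).tolist())
for c,t in dict(white=((97,163,136),(128,187,303)),yellow=((199,265,136),(217,263,303)),green=((402,467,135),(394,452,302)),red=((502,570,135),(482,539,301))).items():
    for z in(10,20): print(c,z,[ray(s,((a+b)/2,r),z)[0][:2].round(1).tolist() for a,b,r in t])
```

```text
rim [[450.4, -421.4, 48.0], [438.7, -112.9, 48.0], [577.1, -106.2, 48.0], [589.2, -418.0, 48.0]]
white 10 [[463.8, -392.0], [578.7, -386.2]]
white 20 [[462.5, -387.5], [573.1, -381.9]]
yellow 10 [[461.7, -329.4], [576.8, -328.4]]
yellow 20 [[460.6, -327.3], [571.3, -326.3]]
green 10 [[457.0, -205.1], [571.9, -200.1]]
green 20 [[456.0, -207.6], [566.6, -202.8]]
red 10 [[455.0, -142.7], [569.1, -138.8]]
red 20 [[454.1, -147.6], [563.9, -143.8]]
```

carry_out([
  [0.002,0.004,-0.1,0,0,0],
  [0.002,0.004,-0.2,0,0,0],
  [0.002,0.004,-0.3,0,0,0],
  [0.002,0.004,-0.36,0,0,0],
  [0.002,0.004,-0.4,0,0,0],
  [0.002,0.004,-0.42,0,0,0],
  [0.002,0.004,-0.434,0,0,0],
  [0.002,0.004,-0.436,0,0,0],
])

```text
clock: 8.63
ee_pos: [516.1, -264.2, 40.9]
tool_rot: [-0.0, -0.019, 1.0, 0.0]
contact_force: [-0.2, 0.0, -3.1]
finger_gap: 30.8
grip_force: 60.7
```

carry_out([
  [0,0,0,0,0,0],
  [0,0,0,0,0,0],
  [0,0,0,0,0,0],
  [0,0,0,0,0,0],
  [0,0,0,0,0,0],
  [0,0,0,0,0,0],
], claw=0.15)

```text
clock: 9.13
ee_pos: [516.1, -264.6, 41.6]
tool_rot: [0.0, -0.019, 1.0, -0.0]
contact_force: [0.2, 0.8, 0.0]
finger_gap: 49.2
grip_force: 0.0
```

carry_out([
  [0,0,0.06,0,0,0],
  [0,0,0.2,0,0,0],
  [0,0,0.35,0,0,0],
  [0,0,0.5,0,0,0],
  [0,0,0.5,0,0,0],
  [0,0,0.5,0,0,0],
])

```text
clock: 9.63
ee_pos: [517.3, -264.9, 169.1]
tool_rot: [0.003, -0.019, 1.0, -0.001]
contact_force: [0.5, 0.8, -0.4]
finger_gap: 48.7
grip_force: 0.0
```

```bash
cat >> h.py <<'E'
SL=dict(white=-2,yellow=-1,blue=0,green=1,red=2)
def placed(c,tag):
    s=save("wrist",tag); k=SL[c]; S=np.array([514.3-2.2*k,-265.6+60*k,26])
    m=bmask(s,c,S)
    b=cv2.GaussianBlur(mask(s,c)&(m*255),(0,0),1)
    x,e=fit([(s,m)],[S[0],S[1],26,0.037,100],fixz=26); print(c,"seated fit",x[[0,1,3,4]].round(3),"err",round(e,3),"slot",S)
    o=observe(); print(o["clock"],o["ee_pos"].round(1))
E
python3 -c "
from h import *
placed('blue','s_blue')"
```

```text
blue seated fit [ 5.16162e+02 -2.66759e+02  4.10000e-01  1.43051e+02] err 0.545 slot [ 514.3 -265.6   26. ]
9.6833 [ 515.9 -264.4  166.9]
```

View pics/s_blue.png

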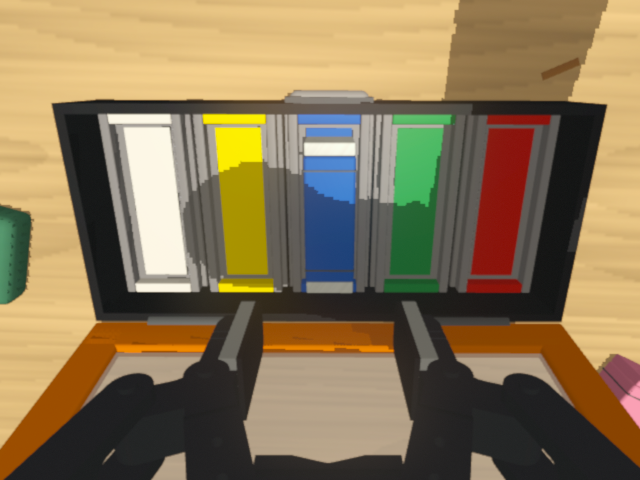

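The blue bar lies in its pocket. Its top face runs from row 139 to 293 and columns 304–356.

Run:
```python
from h import *
s=load("s_blue")
for z in(42,52): print(z,ray(s,[(330,139),(329.5,293),(304,215),(356.5,215)],z)[:,:2].round(1).tolist())
```

```text
42 [[464.7, -266.4], [566.4, -262.7], [512.3, -280.8], [511.1, -247.9]]
52 [[463.5, -266.4], [561.1, -262.9], [509.2, -280.3], [508.0, -248.7]]
```

carry_out([
  [-0.005,0.12,0,0,0,0],
  [-0.01,0.25,0,0,0,-0.02],
  [-0.015,0.37,0,0,0,-0.04],
  [-0.02,0.5,0,0,0,-0.06],
  [-0.03,0.62,0,0,0,-0.08],
  [-0.04,0.75,0,0,0,-0.1],
  [-0.05,0.87,0,0,0,-0.1],
  [-0.06,1,0,0,0,-0.1],
], claw=1)

```text
clock: 10.35
ee_pos: [499.4, -13.5, 164.3]
tool_rot: [-0.002, 0.138, 0.99, -0.001]
contact_force: [0.3, 0.3, -0.2]
finger_gap: 85.2
grip_force: 0.0
```

carry_out([
  [-0.005,0.12,0,0,0,0],
  [-0.01,0.25,0,0,0,0],
  [-0.015,0.37,0,0,0,0],
  [-0.02,0.5,0,0,0,0],
  [-0.03,0.62,0,0,0,0],
  [-0.04,0.75,-0.04,0,0,0],
  [-0.05,0.87,-0.07,0,0,0],
  [-0.06,0.98,-0.1,0,0,0],
])

```text
clock: 11.02
ee_pos: [484.6, 231.5, 138.9]
tool_rot: [-0.001, 0.138, 0.99, -0.001]
contact_force: [0.7, -0.4, -0.2]
finger_gap: 85.5
grip_force: 0.0
```

```bash
python3 -c "
from h import *
check('green',(486,232,16),'g_green')"
```

```text
green t 11.0667 bar [484.3 232.6] yaw -0.295 L 97.9 err 0.061 tcp [484.6 234.9 137.5] toolyaw -0.273
  delta units [-0.001 -0.009] turn -0.0067 dz to 26 -0.446
```

carry_out([
  [-0.003,0.006,-0.1,0,0,-0.004],
  [-0.003,0.006,-0.22,0,0,-0.004],
  [-0.003,0.006,-0.34,0,0,-0.004],
  [-0.003,0.006,-0.42,0,0,-0.004],
  [-0.003,0.006,-0.461,0,0,-0.004],
  [-0.003,0.006,-0.461,0,0,-0.004],
])

```text
clock: 11.57
ee_pos: [483.2, 230.1, 22.4]
tool_rot: [-0.003, 0.145, 0.989, -0.003]
contact_force: [0.6, -1.1, -0.2]
finger_gap: 85.6
grip_force: 0.0
```

carry_out([
  [0,0,0,0,0,0],
  [0,0,0,0,0,0],
  [0,0,0,0,0,0],
  [0,0,0,0,0,0],
  [0,0,0,0,0,0],
  [0,0,0,0,0,0],
  [0,0,0,0,0,0],
  [0,0,0,0,0,0],
], claw=-1)

```text
clock: 12.23
ee_pos: [485.9, 232.6, 27.2]
tool_rot: [0.001, 0.144, 0.99, 0.001]
contact_force: [-0.7, -0.2, 5.5]
finger_gap: 30.7
grip_force: 61.5
```

carry_out([
  [0,0,0.05,0,0,0],
  [0,0,0.15,0,0,0],
  [0,0,0.3,0,0,0],
  [0,0,0.42,0,0,0],
  [0,0,0.5,0,0,0],
  [0,0,0.5,0,0,0],
])

```text
clock: 12.73
ee_pos: [487.1, 233.5, 155.4]
tool_rot: [0.003, 0.144, 0.99, 0.003]
contact_force: [1.3, 0.9, -2.2]
finger_gap: 30.9
grip_force: 60.6
```

carry_out([
  [0.005,-0.05,0,0,0,0.01],
  [0.01,-0.17,0,0,0,0.03],
  [0.02,-0.3,0,0,0,0.05],
  [0.03,-0.43,0,0,0,0.07],
  [0.035,-0.56,0,0,0,0.09],
  [0.04,-0.69,0,0,0,0.104],
  [0.045,-0.8,0,0,0,0.104],
  [0.05,-0.9,0,0,0,0.104],
])

```text
clock: 13.4
ee_pos: [495.9, 5.0, 148.9]
tool_rot: [-0.002, -0.018, 1.0, -0.0]
contact_force: [0.4, 0.1, -2.3]
finger_gap: 30.7
grip_force: 60.4
```

carry_out([
  [0.01,-0.12,0,0,0,0],
  [0.02,-0.24,0,0,0,0],
  [0.03,-0.36,0,0,0,0],
  [0.04,-0.5,0,0,0,0],
  [0.05,-0.64,0,0,0,0],
  [0.058,-0.76,0,0,0,0],
  [0.058,-0.82,0,0,0,0],
  [0.058,-0.85,0,0,0,0],
])

```text
clock: 14.07
ee_pos: [510.6, -207.3, 148.5]
tool_rot: [-0.002, -0.017, 1.0, 0.001]
contact_force: [0.0, 0.5, -3.0]
finger_gap: 30.4
grip_force: 60.5
```

carry_out([
  [0,0,0,0,0,0],
  [0,0,0,0,0,0],
  [0,0,0,0,0,0],
  [0,0,0,0,0,0],
])

```text
clock: 14.4
ee_pos: [512.1, -204.3, 150.6]
tool_rot: [-0.0, -0.019, 1.0, 0.0]
contact_force: [-0.2, 0.4, -3.2]
finger_gap: 30.6
grip_force: 65.8
```

carry_out([
  [0,-0.004,-0.1,0,0,0],
  [0,-0.004,-0.2,0,0,0],
  [0,-0.004,-0.3,0,0,0],
  [0,-0.004,-0.36,0,0,0],
  [0,-0.004,-0.4,0,0,0],
  [0,-0.004,-0.43,0,0,0],
  [0,-0.004,-0.447,0,0,0],
  [0,-0.004,-0.447,0,0,0],
])

```text
clock: 15.07
ee_pos: [512.3, -206.2, 38.8]
tool_rot: [-0.0, -0.019, 1.0, 0.0]
contact_force: [0.1, -0.0, -2.7]
finger_gap: 30.1
grip_force: 66.0
```

carry_out([
  [0,0,0,0,0,0],
  [0,0,0,0,0,0],
  [0,0,0,0,0,0],
  [0,0,0,0,0,0],
  [0,0,0,0,0,0],
  [0,0,0,0,0,0],
], claw=0.15)

```text
clock: 15.57
ee_pos: [512.4, -206.6, 39.5]
tool_rot: [0.0, -0.019, 1.0, -0.0]
contact_force: [-0.5, -0.8, 0.4]
finger_gap: 49.2
grip_force: 0.0
```

carry_out([
  [0,0,0.06,0,0,0],
  [0,0,0.2,0,0,0],
  [0,0,0.35,0,0,0],
  [0,0,0.5,0,0,0],
  [0,0,0.5,0,0,0],
  [0,0,0.5,0,0,0],
])

```text
clock: 16.07
ee_pos: [513.5, -206.7, 166.9]
tool_rot: [0.003, -0.019, 1.0, -0.0]
contact_force: [-1.0, 0.1, -1.5]
finger_gap: 49.3
grip_force: 0.0
```

```bash
python3 -c "
from h import *
s=save('wrist','s_green'); o=observe(); print(o['clock'],o['ee_pos'],o['finger_gap'])
b=load('bars2'); print(proj(s,(512.1,-205.6,42)))"
```

```text
16.1167 [ 512.13651158 -206.40532507  164.79774897] 49.23137586463593
[[330.81782585 222.43881912]]
```

carry_out([
  [0.05,0.12,0,0,0,0.03],
  [0.1,0.25,0,0,0,0.06],
  [0.15,0.37,0,0,0,0.09],
  [0.2,0.5,0,0,0,0.11],
  [0.25,0.62,0,0,0,0.13],
  [0.3,0.75,0,0,0,0.141],
  [0.34,0.87,0,0,0,0.141],
  [0.36,0.97,0,0,0,0.141],
], claw=1)

```text
clock: 16.78
ee_pos: [602.1, 37.9, 161.7]
tool_rot: [-0.002, -0.238, 0.971, -0.0]
contact_force: [-0.2, -0.9, -0.5]
finger_gap: 85.1
grip_force: 0.0
```

carry_out([
  [0.02,0.12,0,0,0,0],
  [0.03,0.25,-0.02,0,0,0],
  [0.04,0.37,-0.05,0,0,0],
  [0.06,0.5,-0.1,0,0,0],
  [0.07,0.62,-0.1,0,0,0],
  [0.08,0.74,-0.1,0,0,0],
  [0.08,0.81,-0.1,0,0,0],
  [0.08,0.81,-0.1,0,0,0],
])

```text
clock: 17.45
ee_pos: [621.4, 241.5, 136.7]
tool_rot: [-0.001, -0.24, 0.971, -0.0]
contact_force: [1.0, 0.4, -0.4]
finger_gap: 85.2
grip_force: 0.0
```

carry_out([
  [0,0,0,0,0,0],
  [0,0,0,0,0,0],
  [0,0,0,0,0,0],
  [0,0,0,0,0,0],
])

```text
clock: 17.78
ee_pos: [622.1, 237.1, 139.1]
tool_rot: [-0.0, -0.237, 0.972, -0.0]
contact_force: [0.0, 0.1, 0.5]
finger_gap: 85.2
grip_force: 0.0
```

```bash
python3 -c "
from h import *
check('yellow',(622,239,16),'g_yellow')"
```

```text
yellow t 17.8333 bar [620.7 238.7] yaw 0.493 L 98.3 err 0.032 tcp [622.2 237.3 139.2] toolyaw 0.479
  delta units [-0.006  0.006] turn 0.0047 dz to 26 -0.453
```

carry_out([
  [-0.006,0.006,-0.1,0,0,0.0045],
  [-0.006,0.006,-0.22,0,0,0.0045],
  [-0.006,0.006,-0.34,0,0,0.0045],
  [-0.006,0.006,-0.42,0,0,0.0045],
  [-0.006,0.006,-0.453,0,0,0.0045],
  [-0.006,0.006,-0.453,0,0,0.0045],
])

```text
clock: 18.33
ee_pos: [619.5, 238.6, 23.6]
tool_rot: [-0.002, -0.244, 0.97, -0.001]
contact_force: [-0.0, -0.2, 0.8]
finger_gap: 85.6
grip_force: 0.0
```

carry_out([
  [0,0,0,0,0,0],
  [0,0,0,0,0,0],
  [0,0,0,0,0,0],
  [0,0,0,0,0,0],
  [0,0,0,0,0,0],
  [0,0,0,0,0,0],
  [0,0,0,0,0,0],
  [0,0,0,0,0,0],
], claw=-1)

```text
clock: 19.0
ee_pos: [621.5, 240.5, 27.5]
tool_rot: [0.001, -0.245, 0.97, 0.0]
contact_force: [-0.2, -0.1, 6.1]
finger_gap: 30.7
grip_force: 61.8
```

carry_out([
  [0,0,0.05,0,0,0],
  [0,0,0.15,0,0,0],
  [0,0,0.3,0,0,0],
  [0,0,0.42,0,0,0],
  [0,0,0.5,0,0,0],
  [0,0,0.5,0,0,0],
])

```text
clock: 19.5
ee_pos: [622.9, 241.1, 156.9]
tool_rot: [0.005, -0.245, 0.97, 0.001]
contact_force: [-0.3, 0.4, -1.0]
finger_gap: 30.6
grip_force: 60.8
```

carry_out([
  [-0.02,-0.05,0,0,0,-0.015],
  [-0.1,-0.15,0,0,0,-0.04],
  [-0.2,-0.25,0,0,0,-0.06],
  [-0.28,-0.36,0,0,0,-0.09],
  [-0.35,-0.48,0,0,0,-0.11],
  [-0.4,-0.6,0,0,0,-0.13],
  [-0.416,-0.71,0,0,0,-0.1455],
  [-0.416,-0.82,0,0,0,-0.1455],
])

```text
clock: 20.17
ee_pos: [513.7, 33.3, 149.7]
tool_rot: [-0.002, -0.018, 1.0, -0.0]
contact_force: [0.1, 0.4, -2.8]
finger_gap: 30.6
grip_force: 60.6
```

carry_out([
  [0,-0.12,0,0,0,0],
  [0,-0.24,0,0,0,0],
  [0,-0.36,0,0,0,0],
  [0,-0.48,0,0,0,0],
  [0,-0.6,0,0,0,0],
  [0,-0.72,0,0,0,0],
  [0,-0.84,0,0,0,0],
  [0,-0.95,0,0,0,0],
])

```text
clock: 20.83
ee_pos: [515.1, -203.9, 149.4]
tool_rot: [-0.002, -0.018, 1.0, 0.001]
contact_force: [0.6, -0.4, -2.9]
finger_gap: 30.5
grip_force: 60.6
```

carry_out([
  [0,-0.12,0,0,0,0],
  [0,-0.24,0,0,0,0],
  [0,-0.36,0,0,0,0],
  [0,-0.44,0,0,0,0],
  [0,-0.492,0,0,0,0],
  [0,-0.492,0,0,0,0],
  [0,-0.492,0,0,0,0],
  [0,-0.492,0,0,0,0],
])

```text
clock: 21.5
ee_pos: [516.1, -324.5, 150.1]
tool_rot: [-0.001, -0.019, 1.0, 0.001]
contact_force: [0.3, 0.9, -2.4]
finger_gap: 30.4
grip_force: 60.7
```

carry_out([
  [0,0,0,0,0,0],
  [0,0,0,0,0,0],
  [0,0,0,0,0,0],
])

```text
clock: 21.75
ee_pos: [516.9, -324.6, 151.0]
tool_rot: [0.0, -0.019, 1.0, 0.0]
contact_force: [0.3, 0.0, -2.8]
finger_gap: 31.1
grip_force: 60.7
```

carry_out([
  [0,-0.004,-0.1,0,0,0],
  [0,-0.004,-0.2,0,0,0],
  [0,-0.004,-0.3,0,0,0],
  [0,-0.004,-0.36,0,0,0],
  [0,-0.004,-0.4,0,0,0],
  [0,-0.004,-0.43,0,0,0],
  [0,-0.004,-0.448,0,0,0],
  [0,-0.004,-0.448,0,0,0],
])

```text
clock: 22.42
ee_pos: [516.7, -326.4, 38.5]
tool_rot: [-0.0, -0.019, 1.0, 0.0]
contact_force: [0.5, -0.3, -3.3]
finger_gap: 30.4
grip_force: 60.7
```

carry_out([
  [0,0,0,0,0,0],
  [0,0,0,0,0,0],
  [0,0,0,0,0,0],
  [0,0,0,0,0,0],
  [0,0,0,0,0,0],
  [0,0,0,0,0,0],
], claw=0.15)

```text
clock: 22.92
ee_pos: [516.9, -326.6, 39.3]
tool_rot: [0.0, -0.019, 1.0, -0.0]
contact_force: [0.4, 0.2, -0.3]
finger_gap: 48.8
grip_force: 0.0
```

carry_out([
  [0,0,0.06,0,0,0],
  [0,0,0.2,0,0,0],
  [0,0,0.35,0,0,0],
  [0,0,0.5,0,0,0],
  [0,0,0.5,0,0,0],
  [0,0,0.5,0,0,0],
])

```text
clock: 23.42
ee_pos: [518.0, -327.0, 167.0]
tool_rot: [0.003, -0.019, 1.0, -0.001]
contact_force: [-0.3, 0.3, -0.9]
finger_gap: 49.1
grip_force: 0.0
```

carry_out([
  [0.0,0.12,0,0,0,0],
  [0,0.25,0,0,0,0],
  [0,0.37,0,0,0,0],
  [0,0.5,0,0,0,0],
  [0.05,0.62,0,0,0,0.03],
  [0.1,0.75,0,0,0,0.06],
  [0.15,0.87,0,0,0,0.09],
  [0.2,1,0,0,0,0.11],
], claw=1)

```text
clock: 24.08
ee_pos: [565.9, -75.1, 162.3]
tool_rot: [-0.001, -0.192, 0.981, 0.0]
contact_force: [0.8, -0.3, -0.4]
finger_gap: 85.2
grip_force: 0.0
```

carry_out([
  [0.05,0.12,0,0,0,0.02],
  [0.1,0.24,-0.02,0,0,0.04],
  [0.15,0.36,-0.05,0,0,0.05],
  [0.2,0.48,-0.1,0,0,0.05],
  [0.22,0.6,-0.1,0,0,0.05],
  [0.236,0.7,-0.1,0,0,0.05],
  [0.236,0.767,-0.1,0,0,0.05],
  [0.236,0.767,-0.1,0,0,0.05],
])

```text
clock: 24.75
ee_pos: [625.1, 118.0, 137.1]
tool_rot: [-0.001, -0.268, 0.963, 0.0]
contact_force: [-0.1, -0.4, -0.2]
finger_gap: 85.2
grip_force: 0.0
```

carry_out([
  [0,0,0,0,0,0],
  [0,0,0,0,0,0],
  [0,0,0,0,0,0],
  [0,0,0,0,0,0],
])

```text
clock: 25.08
ee_pos: [625.4, 114.0, 138.9]
tool_rot: [-0.0, -0.266, 0.964, 0.0]
contact_force: [-0.5, -0.3, -0.5]
finger_gap: 85.4
grip_force: 0.0
```

```bash
python3 -c "
from h import *
check('white',(625,116,16),'g_white')"
```

```text
white t 25.1333 bar [624.4 116.1] yaw 0.522 L 98.4 err 0.035 tcp [625.5 114.1 139. ] toolyaw 0.538
  delta units [-0.005  0.008] turn -0.0053 dz to 26 -0.452
```

View pics/g_white_o.png

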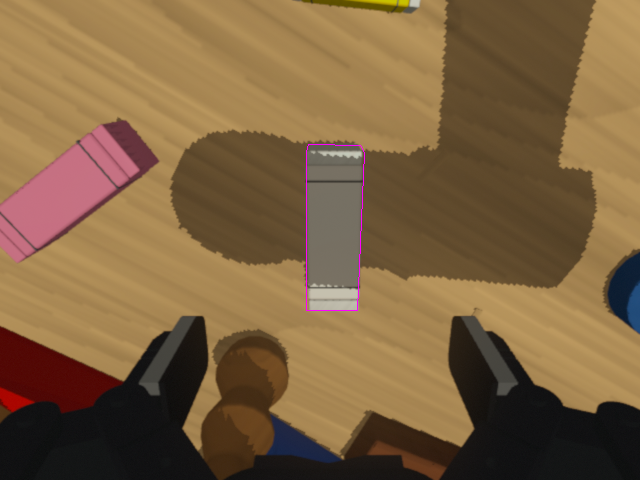

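The fit hugs the white bar at (334,228), and the spindle stays well clear behind it.

carry_out([
  [-0.005,0.007,-0.1,0,0,-0.005],
  [-0.005,0.007,-0.22,0,0,-0.005],
  [-0.005,0.007,-0.34,0,0,-0.005],
  [-0.005,0.007,-0.42,0,0,-0.005],
  [-0.005,0.007,-0.452,0,0,-0.005],
  [-0.005,0.007,-0.452,0,0,-0.005],
])

```text
clock: 25.63
ee_pos: [623.2, 115.9, 23.7]
tool_rot: [-0.002, -0.259, 0.966, -0.0]
contact_force: [0.4, 0.1, -0.8]
finger_gap: 85.1
grip_force: 0.0
```

carry_out([
  [0,0,0,0,0,0],
  [0,0,0,0,0,0],
  [0,0,0,0,0,0],
  [0,0,0,0,0,0],
  [0,0,0,0,0,0],
  [0,0,0,0,0,0],
  [0,0,0,0,0,0],
  [0,0,0,0,0,0],
], claw=-1)

```text
clock: 26.3
ee_pos: [625.3, 117.4, 27.5]
tool_rot: [0.001, -0.259, 0.966, 0.0]
contact_force: [-0.3, 0.6, 4.9]
finger_gap: 30.5
grip_force: 61.3
```

carry_out([
  [0,0,0.05,0,0,0],
  [0,0,0.15,0,0,0],
  [0,0,0.3,0,0,0],
  [0,0,0.42,0,0,0],
  [0,0,0.5,0,0,0],
  [0,0,0.5,0,0,0],
])

```text
clock: 26.8
ee_pos: [626.9, 117.7, 156.8]
tool_rot: [0.005, -0.259, 0.966, 0.0]
contact_force: [0.7, 0.7, -1.9]
finger_gap: 30.7
grip_force: 60.5
```

carry_out([
  [-0.04,-0.03,0,0,0,-0.015],
  [-0.13,-0.1,0,0,0,-0.04],
  [-0.22,-0.2,0,0,0,-0.06],
  [-0.3,-0.3,0,0,0,-0.09],
  [-0.37,-0.42,0,0,0,-0.11],
  [-0.41,-0.54,0,0,0,-0.13],
  [-0.422,-0.67,0,0,0,-0.155],
  [-0.422,-0.8,0,0,0,-0.155],
])

```text
clock: 27.47
ee_pos: [516.3, -84.1, 149.9]
tool_rot: [-0.002, -0.017, 1.0, 0.0]
contact_force: [0.6, 0.1, -2.0]
finger_gap: 30.6
grip_force: 60.5
```

carry_out([
  [0,-0.12,0,0,0,0],
  [0,-0.24,0,0,0,0],
  [0,-0.36,0,0,0,0],
  [0,-0.48,0,0,0,0],
  [0,-0.6,0,0,0,0],
  [0,-0.72,0,0,0,0],
  [0,-0.84,0,0,0,0],
  [0,-0.95,0,0,0,0],
])

```text
clock: 28.13
ee_pos: [517.5, -321.7, 149.3]
tool_rot: [-0.001, -0.018, 1.0, 0.001]
contact_force: [0.8, 0.2, -2.2]
finger_gap: 30.8
grip_force: 60.5
```

carry_out([
  [0,-0.1,0,0,0,0],
  [0,-0.18,0,0,0,0],
  [0,-0.24,0,0,0,0],
  [0,-0.262,0,0,0,0],
  [0,-0.262,0,0,0,0],
  [0,-0.262,0,0,0,0],
  [0,-0.262,0,0,0,0],
  [0,-0.262,0,0,0,0],
])

```text
clock: 28.8
ee_pos: [519.1, -384.8, 150.9]
tool_rot: [-0.0, -0.019, 1.0, 0.0]
contact_force: [0.0, -0.8, -2.5]
finger_gap: 30.7
grip_force: 60.4
```

carry_out([
  [0,0,0,0,0,0],
  [0,0,0,0,0,0],
  [0,0,0,0,0,0],
])

```text
clock: 29.05
ee_pos: [519.1, -385.5, 151.0]
tool_rot: [0.0, -0.019, 1.0, -0.0]
contact_force: [-0.8, 0.4, -2.4]
finger_gap: 30.8
grip_force: 60.4
```

The white pocket is the outermost one, about 14 mm from the case wall. I'll place the bar 2.5 mm inward and open only slightly.

carry_out([
  [0,0.01,-0.1,0,0,0],
  [0,0.01,-0.2,0,0,0],
  [0,0.01,-0.28,0,0,0],
  [0,0.01,-0.33,0,0,0],
  [0,0.01,-0.36,0,0,0],
  [0,0.01,-0.38,0,0,0],
  [0,0.01,-0.38,0,0,0],
  [0,0.01,-0.38,0,0,0],
])

```text
clock: 29.72
ee_pos: [519.4, -383.8, 56.5]
tool_rot: [0.001, -0.019, 1.0, -0.0]
contact_force: [-0.5, -0.8, -1.8]
finger_gap: 30.6
grip_force: 60.4
```

carry_out([
  [0,0,-0.01,0,0,0],
  [0,0,-0.02,0,0,0],
  [0,0,-0.03,0,0,0],
  [0,0,-0.04,0,0,0],
  [0,0,-0.05,0,0,0],
  [0,0,-0.06,0,0,0],
  [0,0,-0.067,0,0,0],
  [0,0,-0.067,0,0,0],
])

```text
clock: 30.38
ee_pos: [518.6, -383.3, 38.4]
tool_rot: [-0.0, -0.019, 1.0, 0.0]
contact_force: [1.3, 0.4, -2.1]
finger_gap: 30.6
grip_force: 60.4
```

No contact. Now a small opening, then lift.

carry_out([
  [0,0,0,0,0,0],
  [0,0,0,0,0,0],
  [0,0,0,0,0,0],
  [0,0,0,0,0,0],
  [0,0,0,0,0,0],
], claw=-0.13)

```text
clock: 30.8
ee_pos: [518.6, -382.6, 38.7]
tool_rot: [-0.0, -0.019, 1.0, 0.001]
contact_force: [1.0, 5.3, -2.5]
finger_gap: 37.0
grip_force: 2.7
```

carry_out([
  [0,0,0.02,0,0,0],
  [0,0,0.06,0,0,0],
  [0,0,0.12,0,0,0],
  [0,0,0.24,0,0,0],
  [-0.05,0.1,0.38,0,0,0],
  [-0.15,0.25,0.5,0,0,0],
  [-0.25,0.35,0.62,0,0,0],
  [-0.3,0.48,0.64,0,0,0],
])

```text
clock: 31.47
ee_pos: [449.9, -274.4, 200.8]
tool_rot: [0.004, -0.018, 1.0, -0.003]
contact_force: [0.4, 1.0, 0.8]
finger_gap: 36.9
grip_force: 0.0
```

carry_out([
  [0,0,0,0,0,0],
  [0,0,0,0,0,0],
  [0,0,0,0,0,0],
  [0,0,0,0,0,0],
])

```text
clock: 31.8
ee_pos: [449.3, -273.7, 195.8]
tool_rot: [0.001, -0.018, 1.0, -0.001]
contact_force: [0.1, 0.6, -0.7]
finger_gap: 37.1
grip_force: 0.0
```

Run:
```python
from h import *
s=save('wrist','all'); o=observe(); print(o['clock'],o['ee_pos'],o['finger_gap'])
im=s["img"].copy(); print(proj(s,[(514.3-2.2*k,-265.6+60*k,26) for k in range(-2,3)]).round())
cv2.imwrite("pics/all.png",im)
```

```text
31.85 [ 449.15295854 -273.6695805   195.19160419] 37.20184373443838
[[182. 287.]
 [259. 287.]
 [336. 287.]
 [413. 287.]
 [491. 287.]]
```

View pics/all.png

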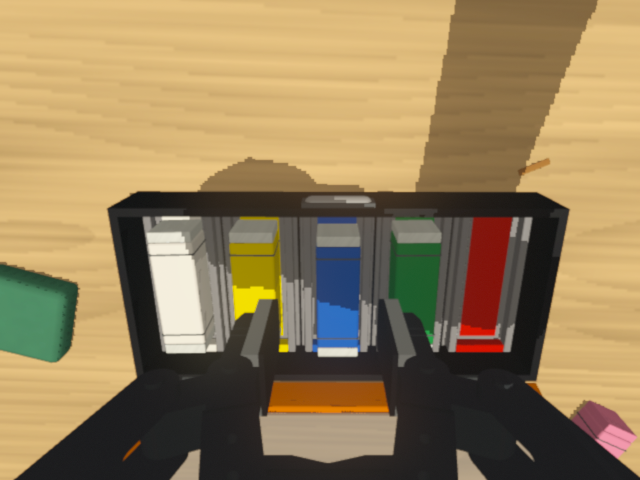

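The picture shows all four bars in their own pockets: white (180,285), yellow (257,285), blue (338,290) and green (415,280). Red is empty. I'll check white's length and height by its edges and view a side crop.

Run:
```python
from h import *
s=load("all")
g=cv2.cvtColor(s["img"],cv2.COLOR_BGR2GRAY)
for n,u in dict(white=180,blue=338,yellow=245,green=425).items():
    e=[]; 
    print(n,[ (r,int(g[r,u])) for r in range(214,256,3)],[ (r,int(g[r,u])) for r in range(340,364,3)])
B=cam("side"); 
im=B["img"].copy()
for k in(-2,-1,0,1):
    p=box(514.3-2.2*k,-265.6+60*k,26,0.037,100); t=p[p[:,2]>30][[0,1,3,2]]
    cv2.polylines(im,[np.round(proj(B,t)*16).astype(np.int32)],True,(255,0,255),1,cv2.LINE_AA,4)
cv2.imwrite("pics/sideov.png",cv2.resize(np.vstack([im[150:260,330:470],B["img"][150:260,330:470]]),None,fx=2.7,fy=2.7,interpolation=cv2.INTER_CUBIC))
```

```text
white [(214, 49), (217, 216), (220, 146), (223, 124), (226, 125), (229, 126), (232, 201), (235, 227), (238, 227), (241, 220), (244, 226), (247, 239), (250, 238), (253, 224)] [(340, 238), (343, 217), (346, 228), (349, 228), (352, 206), (355, 35), (358, 35), (361, 33)]
blue [(214, 47), (217, 61), (220, 67), (223, 93), (226, 123), (229, 123), (232, 123), (235, 123), (238, 142), (241, 140), (244, 141), (247, 69), (250, 63), (253, 61)] [(340, 102), (343, 101), (346, 107), (349, 222), (352, 225), (355, 213), (358, 42), (361, 42)]
yellow [(214, 41), (217, 113), (220, 125), (223, 121), (226, 122), (229, 123), (232, 128), (235, 142), (238, 142), (241, 140), (244, 128), (247, 129), (250, 129), (253, 129)] [(340, 88), (343, 100), (346, 102), (349, 101), (352, 101), (355, 111), (358, 48), (361, 46)]
green [(214, 59), (217, 69), (220, 112), (223, 123), (226, 123), (229, 122), (232, 129), (235, 142), (238, 142), (241, 140), (244, 71), (247, 69), (250, 70), (253, 68)] [(340, 35), (343, 35), (346, 34), (349, 35), (352, 34), (355, 35), (358, 34), (361, 34)]
```

View pics/sideov.png

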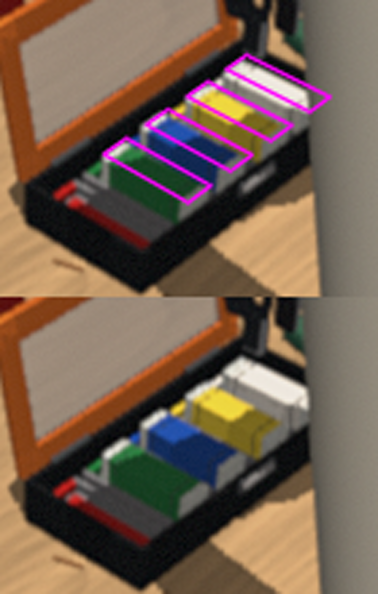

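All four bars stand level (equal edge rows and end-face heights), so step 1 is met. Next I'll measure the lid angle and check for obstacles behind it.

Run:
```python
from h import *
A,B=load("case1"),cam("side"); 
import itertools
# bins / drawers positions
print("bins",ray(B,[(204,180),(340,150),(300,180)],30)[:,:2].round(), "drawer base",ray(B,[(410,110),(455,140)],0)[:,:2].round())
# lid: orange mask in side and scene, fit angle with case pose known
S=cam("scene")
def lidpts(th,off=0):
    c,s_=np.cos(th),np.sin(th); P=[]
    for r in(0,156):
        for y in(-156,156):
            for z in(0,10):
                u=70-r*c+z*s_; h=48+r*s_+z*c
                P.append((514.5+u*.9993-y*.037,-265.2+u*.037+y*.9993,h))
    return np.array(P)
for n,s in(("side",B),("scene",S)):
    h=cv2.cvtColor(s["img"],cv2.COLOR_BGR2HSV); m=cv2.inRange(h,(5,150,120),(16,255,255))
    u=proj(s,(590,-265,125))[0]; k=np.zeros_like(m); cv2.circle(k,tuple(int(v) for v in u),75,255,-1); m&=k
    nn,l,st,ce=cv2.connectedComponentsWithStats(m); i=1+np.argmax(st[1:,4]); m=(l==i).astype(np.uint8)
    hu=cv2.convexHull(np.argwhere(m)[:,::-1].astype(np.int32)); M=np.zeros((480,640),np.float32); cv2.fillConvexPoly(M,hu,1)
    e=[(round(np.abs(sil(s,lidpts(t))-M).sum()/M.sum(),3),round(t,2)) for t in np.arange(1.3,1.96,.03)]
    print(n,st[i],sorted(e)[:4])
o=observe(); print(o["ee_pos"],o["clock"])
```

```text
bins [[ 957.   28.]
 [ 802. -327.]
 [ 776. -153.]] drawer base [[ 838. -673.]
 [ 631. -635.]]
side [ 326  109   93  108 2200] [(np.float32(0.043), np.float64(1.78)), (np.float32(0.046), np.float64(1.81)), (np.float32(0.051), np.float64(1.75)), (np.float32(0.07), np.float64(1.84))]
scene [282 221  73  74 574] [(np.float32(2.733), np.float64(1.72)), (np.float32(2.762), np.float64(1.75)), (np.float32(2.769), np.float64(1.69)), (np.float32(2.858), np.float64(1.66))]
[ 448.79377446 -273.36176246  194.54997074] 32.0
```

carry_out([
  [0,0,0.12,0,0,0],
  [0,0.01,0.25,0,0,0],
  [0,0.02,0.38,0,0,0],
  [0,0.03,0.5,0,0,0],
  [0,0.03,0.5,0,0,0],
  [0,0.03,0.5,0,0,0],
], claw=-1)

```text
clock: 32.5
ee_pos: [449.6, -265.6, 321.8]
tool_rot: [0.002, -0.018, 1.0, -0.0]
contact_force: [-0.3, 0.5, 0.4]
finger_gap: 0.1
grip_force: 0.0
```

carry_out([
  [0.1,0,0,0,0,0],
  [0.24,0,0,0,0,0],
  [0.38,0,0,0,0,0],
  [0.52,0,0,0,0,0],
  [0.66,0,0,0,0,0],
  [0.8,0.01,0,0,0,0],
  [0.92,0.01,0,0,0,0],
  [0.95,0.01,0,0,0,0],
])

```text
clock: 33.17
ee_pos: [689.3, -262.2, 314.2]
tool_rot: [-0.003, -0.019, 1.0, 0.001]
contact_force: [-0.2, -0.1, -1.7]
finger_gap: 0.3
grip_force: 0.0
```

carry_out([
  [0,0,-0.1,0,0,0],
  [0,0,-0.22,0,0,0],
  [0,0,-0.34,0,0,0],
  [0,0,-0.46,0,0,0],
  [0,0,-0.54,0,0,0],
  [0,0,-0.54,0,0,0],
  [0,0,-0.54,0,0,0],
  [0,0,-0.54,0,0,0],
])

```text
clock: 33.83
ee_pos: [686.7, -263.3, 186.5]
tool_rot: [0.001, -0.019, 1.0, -0.001]
contact_force: [0.1, 0.2, 0.6]
finger_gap: -0.0
grip_force: 0.0
```

carry_out([
  [-0.06,0,0,0,0,0],
  [-0.12,0,0,0,0,0],
  [-0.16,0,0,0,0,0],
  [-0.2,0,0,0,0,0],
  [-0.24,0,0,0,0,0],
  [-0.28,0,0.01,0,0,0],
  [-0.32,0,0.02,0,0,0],
  [-0.32,0,0.02,0,0,0],
])

```text
clock: 34.5
ee_pos: [605.1, -262.9, 192.8]
tool_rot: [0.001, -0.018, 1.0, -0.0]
contact_force: [-0.0, -0.2, -0.6]
finger_gap: 0.1
grip_force: 0.0
```

carry_out([
  [-0.04,0,0.004,0,0,0],
  [-0.09,0,0.006,0,0,0],
  [-0.144,0,0.006,0,0,0],
  [-0.2,0,-0.01,0,0,0],
  [-0.24,0,-0.024,0,0,0],
  [-0.272,0,-0.04,0,0,0],
  [-0.272,0,-0.04,0,0,0],
])

```text
clock: 35.08
ee_pos: [536.1, -262.5, 179.9]
tool_rot: [-0.001, -0.018, 1.0, 0.001]
contact_force: [-0.0, 0.0, -0.1]
finger_gap: 0.1
grip_force: 0.0
```

```bash
cat > lid.py <<'E'
from h import *
def lidpts(th):
    c,s_=np.cos(th),np.sin(th); P=[]
    for r in(0,156):
        for y in(-156,156):
            for z in(0,10):
                u=70-r*c+z*s_; h=48+r*s_+z*c
                P.append((514.5+u*.9993-y*.037,-265.2+u*.037+y*.9993,h))
    return np.array(P)
def angle():
    s=cam("side"); h=cv2.cvtColor(s["img"],cv2.COLOR_BGR2HSV); m=cv2.inRange(h,(5,150,90),(16,255,255))
    k=np.zeros_like(m); cv2.fillConvexPoly(k,cv2.convexHull(np.vstack([proj(s,lidpts(t)) for t in np.arange(0,1.9,.1)]).astype(np.int32)),255)
    m=((m&cv2.dilate(k,np.ones((9,9))))>0)
    # frame outline only where visible (arm may hide part): fraction of mask inside silhouette minus overshoot
    ys,xs=np.nonzero(m); out=[]
    for t in np.arange(0,1.9,.03):
        S=sil(s,lidpts(t)); b=S>.5; hull=cv2.fillConvexPoly(np.zeros((480,640),np.uint8),cv2.convexHull(np.c_[xs,ys].astype(np.int32)),1)>0
        out.append((round((b&hull).sum()/(b|hull).sum(),3),round(t,2)))
    o=observe(); print(m.sum(),sorted(out)[::-1][:4],o["clock"],o["ee_pos"].round(1),o["contact_force"].round(1))
angle()
E
python3 lid.py
```

```text
866 [(np.float64(0.699), np.float64(1.89)), (np.float64(0.696), np.float64(1.86)), (np.float64(0.695), np.float64(1.83)), (np.float64(0.689), np.float64(1.8))] 35.1333 [ 537.  -262.6  180.1] [-0.4  0.3 -0.2]
```

```bash
cat > lid.py <<'E'
from h import *
def quad(th,m,z):
    c,s_=np.cos(th),np.sin(th); P=[]
    for r,y in((m,-156+m),(156-m,-156+m),(156-m,156-m),(m,156-m)):
        u=70-r*c+z*s_; P.append((514.5+u*.9993-y*.037,-265.2+u*.037+y*.9993,48+r*s_+z*c))
    return np.array(P)
def angle():
    tot={}
    for n in("side","scene"):
        s=cam(n); h=cv2.cvtColor(s["img"],cv2.COLOR_BGR2HSV); m=cv2.inRange(h,(5,150,70),(16,255,255))>0
        for t in np.arange(0,1.95,.05):
            f=np.zeros((480,640),np.uint8)
            for z in(0,10): cv2.fillPoly(f,[proj(s,quad(t,0,z)).round().astype(np.int32),proj(s,quad(t,18,z)).round().astype(np.int32)],1)
            tot.setdefault(round(t,2),[]).append(round((m&(f>0)).sum()/f.sum(),2))
    o=observe(); print(sorted(((sum(v),k,v) for k,v in tot.items()))[::-1][:5],o["clock"],o["ee_pos"].round(1),o["contact_force"].round(1))
angle()
E
python3 lid.py
```

```text
[(np.float64(1.26), np.float64(1.05), [np.float64(0.46), np.float64(0.8)]), (np.float64(1.23), np.float64(1.0), [np.float64(0.49), np.float64(0.74)]), (np.float64(1.2000000000000002), np.float64(1.1), [np.float64(0.4), np.float64(0.8)]), (np.float64(1.1), np.float64(0.9), [np.float64(0.46), np.float64(0.64)]), (np.float64(1.0899999999999999), np.float64(0.95), [np.float64(0.4), np.float64(0.69)])] 35.2333 [ 538.2 -262.6  180.3] [1.5 0.4 0.1]
```

The lid follows (about 1.03 rad, as planned). Continuing along the arc.

carry_out([
  [-0.06,0,-0.03,0,0,0],
  [-0.118,0,-0.06,0,0,0],
  [-0.165,0,-0.108,0,0,0],
  [-0.21,0,-0.157,0,0,0],
  [-0.245,0,-0.215,0,0,0],
  [-0.274,0,-0.275,0,0,0],
  [-0.285,0,-0.31,0,0,0],
  [-0.285,0,-0.31,0,0,0],
])

```text
clock: 35.9
ee_pos: [465.5, -262.3, 101.0]
tool_rot: [-0.002, -0.018, 1.0, 0.001]
contact_force: [0.1, -0.8, 0.9]
finger_gap: -0.1
grip_force: 0.0
```

```bash
python3 lid.py
```

```text
[(np.float64(1.32), np.float64(0.2), [np.float64(0.51), np.float64(0.81)]), (np.float64(1.28), np.float64(0.25), [np.float64(0.5), np.float64(0.78)]), (np.float64(1.26), np.float64(0.15), [np.float64(0.47), np.float64(0.79)]), (np.float64(1.2), np.float64(0.3), [np.float64(0.42), np.float64(0.78)]), (np.float64(1.14), np.float64(0.1), [np.float64(0.41), np.float64(0.73)])] 36.0 [ 467.6 -262.8  103. ] [-0.2 -0.6  0.4]
```

carry_out([
  [-0.02,0,-0.02,0,0,0],
  [-0.035,0,-0.04,0,0,0],
  [-0.045,0,-0.06,0,0,0],
  [-0.048,0,-0.075,0,0,0],
  [-0.048,0,-0.09,0,0,0],
  [-0.048,0,-0.09,0,0,0],
])

```text
clock: 36.5
ee_pos: [454.1, -262.6, 80.0]
tool_rot: [-0.001, -0.019, 1.0, 0.0]
contact_force: [-0.3, -0.4, 0.2]
finger_gap: -0.4
grip_force: 0.4
```

carry_out([
  [0,0,-0.008,0,0,0],
  [0,0,-0.016,0,0,0],
  [0,0,-0.016,0,0,0],
])

```text
clock: 36.75
ee_pos: [454.1, -262.7, 76.3]
tool_rot: [-0.001, -0.019, 1.0, 0.0]
contact_force: [-1.2, 0.6, 2.2]
finger_gap: -0.2
grip_force: 1.2
```

carry_out([
  [0,0,-0.008,0,0,0],
  [0,0,-0.016,0,0,0],
  [0,0,-0.016,0,0,0],
])

```text
clock: 37.0
ee_pos: [455.1, -262.7, 72.1]
tool_rot: [0.0, -0.019, 1.0, -0.0]
contact_force: [-0.5, -0.3, 0.3]
finger_gap: 0.4
grip_force: 0.0
```

carry_out([
  [0,0,-0.006,0,0,0],
  [0,0,-0.012,0,0,0],
  [0,0,-0.012,0,0,0],
])

```text
clock: 37.25
ee_pos: [455.3, -262.8, 71.8]
tool_rot: [0.0, -0.019, 1.0, -0.0]
contact_force: [-5.5, 4.6, 17.5]
finger_gap: -0.1
grip_force: 9.3
```

carry_out([
  [0,0,-0.006,0,0,0],
  [0,0,-0.012,0,0,0],
  [0,0,-0.012,0,0,0],
])

```text
clock: 37.5
ee_pos: [455.3, -262.8, 71.6]
tool_rot: [0.0, -0.02, 1.0, -0.001]
contact_force: [-10.4, 8.3, 36.7]
finger_gap: 0.0
grip_force: 18.2
```

Hard stop at TCP z 71.6, where the fully shut lid should be (72). Retract and check.

carry_out([
  [0,0,0.02,0,0,0],
  [0,0,0.08,0,0,0],
  [0,0,0.2,0,0,0],
  [-0.05,0,0.34,0,0,0],
  [-0.1,0,0.48,0,0,0],
  [-0.15,0,0.6,0,0,0],
  [-0.2,0,0.68,0,0,0],
  [-0.2,0,0.68,0,0,0],
])

```text
clock: 38.17
ee_pos: [405.9, -263.5, 241.3]
tool_rot: [0.005, -0.019, 1.0, -0.002]
contact_force: [-0.0, 0.9, -0.1]
finger_gap: 0.2
grip_force: 0.0
```

carry_out([
  [0,0,0,0,0,0],
  [0,0,0,0,0,0],
  [0,0,0,0,0,0],
  [0,0,0,0,0,0],
])

```text
clock: 38.5
ee_pos: [404.8, -262.5, 234.8]
tool_rot: [-0.001, -0.019, 1.0, 0.0]
contact_force: [-0.3, -0.3, 0.2]
finger_gap: -0.0
grip_force: 0.0
```

```bash
sed -i 's/np.arange(0,1.95,.05)/np.arange(0,.4,.02)/' lid.py; python3 lid.py
python3 - <<'E'
from h import *
# front edge of the orange lid in wrist view: height from width between side edges
s=save('wrist','shut'); h=cv2.cvtColor(s["img"],cv2.COLOR_BGR2HSV); m=cv2.inRange(h,(5,150,70),(16,255,255))
n,l,st,ce=cv2.connectedComponentsWithStats(m); i=1+np.argmax(st[1:,4]); p=np.argwhere(l==i)[:,::-1]
print("area",st[i])
hu=cv2.convexHull(p.astype(np.int32)); q=cv2.approxPolyDP(hu,6,True)[:,0]; print(q.tolist()); 
for th in(0,.03,.07):
    f=[(514.5+(70-156*np.cos(th)+10*np.sin(th))*.9993-y*.037,-265.2+(-86)*.037+y*.9993,48+156*np.sin(th)+10*np.cos(th)) for y in(-156,156)]
    print(th,proj(s,f).round(1).tolist())
E
```

```text
[(np.float64(1.71), np.float64(0.0), [np.float64(0.86), np.float64(0.85)]), (np.float64(1.7), np.float64(0.02), [np.float64(0.87), np.float64(0.83)]), (np.float64(1.6600000000000001), np.float64(0.04), [np.float64(0.85), np.float64(0.81)]), (np.float64(1.59), np.float64(0.06), [np.float64(0.8), np.float64(0.79)]), (np.float64(1.52), np.float64(0.08), [np.float64(0.75), np.float64(0.77)])] 38.6 [ 404.9 -262.5  235.2] [-0.2 -1.2 -0.3]
area [  116   222   408   179 22314]
[[523, 234], [500, 381], [478, 392], [144, 399], [120, 231], [360, 222]]
0 [[114.6, 233.8], [524.2, 233.9]]
0.03 [[111.8, 236.4], [526.8, 236.4]]
0.07 [[107.8, 240.1], [530.4, 240.1]]
```

The lid reads 0 rad in three views (side, scene and wrist), matching the hard stop. Handing in.

```bash
python3 -c "
from cell import *
print(job_done())"
```

```text
the job is handed in; nothing more can be done
None
```

I put the blue, green, yellow and white bars in their own pockets, pressed the lid shut past its catch, and handed the job in at about 39 s. No red bar was on the bench, and the hand-in returned no verdict.

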